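# Load the slide scanner

### The job

Pull the slide scanner's bottom-hinged door fully down, lower every slide carrier lying on the bench onto a free pair of locating pins on the inside of the door until it rests flush, and push the door fully shut with the carriers on it. Only then swing the flat cover on the scanner's roof sideways until the round viewing port is completely uncovered. Do not disturb the other things on the bench.

Things in the scene. Friction and masses are not known exactly. Their poses are not given: they have to be found in the camera images.
- door (a joint): angle of the scanner's grey door, hinged along its lower edge at the scanner's front: 0 = shut (the door then stands steeply, 85 degrees from level, its handle edge leaning towards the robot), 1.484 = fully down, lying level with its inner face up. The hinge is stiff: the door stays wherever it is left; moving it takes about 4 to 12 N at the handle. About 0.25 at most at the start.
- hinge (a point): middle of the door's hinge line, 40 mm above the bench. Turned with the scanner (white box 310 mm wide, 190 mm deep behind the hinge, roof top 205 mm above the bench): x points away from the door into the scanner, y along the hinge line, z up. The robot stands on the -x side.
- bar (a point): middle of the door's handle, a straight steel bar 12 mm thick and 150 mm long parallel to the hinge, beyond the door's free edge; 197 mm from the hinge line along the door. Between bar and door edge is a free gap of 39 mm, 130 mm long between the two posts that carry the bar, through which a finger goes. Door shut: the bar is 235 mm above the bench, 30 mm above the roof and a little in front of it; door down: 35 mm above the bench. The point turns with the door.
- pivot (a point): point on the vertical axis of the pivot screw of the roof cover, 23 mm above the roof (same height as knob).
- cover (a joint): angle of the flat aluminium cover (100 x 36 x 3 mm) lying on the scanner's roof: 0 = square over the port, knob straight in front of the pivot (on the hinge's -x side); grows as the knob swings towards the hinge's +y side (clockwise seen from above), stop at 1.6. The round port (30 mm across, centre 45 mm in front of the pivot) is clear from about 0.85. At most 0.3 at the start. Stiff: stays where left, about 2 N at the knob.
- knob (a point): point on the axis of the cover's upright round black knob (14 mm thick, 30 mm tall, standing on the cover), 18 mm above the cover's face and 12 mm below the knob's top; 70 mm from the pivot.
- nest1 (a point): where the centre of a carrier comes when it sits flush on pin pair 1 of 3: 22 mm out from the door's inner face, midway between the two pins. Its x points from handle to hinge along the door, y along the hinge line, z out of the inner face (up when the door is down). The pins are steel, 9 mm thick with tapered tips, 18 mm tall, at x = -42 and +42 mm; the three pairs stand side by side, 82 mm apart.
- nest2 (a point): where the centre of a carrier comes when it sits flush on pin pair 2 of 3: 22 mm out from the door's inner face, midway between the two pins. Its x points from handle to hinge along the door, y along the hinge line, z out of the inner face (up when the door is down). The pins are steel, 9 mm thick with tapered tips, 18 mm tall, at x = -42 and +42 mm; the three pairs stand side by side, 82 mm apart.
- nest3 (a point): where the centre of a carrier comes when it sits flush on pin pair 3 of 3: 22 mm out from the door's inner face, midway between the two pins. Its x points from handle to hinge along the door, y along the hinge line, z out of the inner face (up when the door is down). The pins are steel, 9 mm thick with tapered tips, 18 mm tall, at x = -42 and +42 mm; the three pairs stand side by side, 82 mm apart.
- carrier1_c (a point): centre of slide carrier 1 (may be absent), 22 mm above its underside: a flat aluminium plate 110 x 60 x 8 mm (x, y, z) with two 13 mm through holes at x = -42 and +42 mm for the pins, and in its middle an upright black grip 44 mm long (x), 12 mm thick (y), from the plate up to 44 mm above the underside. All carriers are alike, fit any pin pair, either way round; mass about 0.15 kg.
- carrier2_c (a point): centre of slide carrier 2 (may be absent), 22 mm above its underside: a flat aluminium plate 110 x 60 x 8 mm (x, y, z) with two 13 mm through holes at x = -42 and +42 mm for the pins, and in its middle an upright black grip 44 mm long (x), 12 mm thick (y), from the plate up to 44 mm above the underside. All carriers are alike, fit any pin pair, either way round; mass about 0.15 kg.
- carrier3_c (a point): centre of slide carrier 3 (may be absent), 22 mm above its underside: a flat aluminium plate 110 x 60 x 8 mm (x, y, z) with two 13 mm through holes at x = -42 and +42 mm for the pins, and in its middle an upright black grip 44 mm long (x), 12 mm thick (y), from the plate up to 44 mm above the underside. All carriers are alike, fit any pin pair, either way round; mass about 0.15 kg.
- slidebox_c (a point): centre (15 mm up) of a closed dark blue slide box, 95 x 62 x 30 mm, among the carriers; a bystander
- reagent: brown glass bottle, 60 mm across, 135 mm tall, a bystander; origin in the middle of its underside
- jar: glass jar, 68 mm across, 85 mm tall, a bystander; origin in the middle of its underside
- beaker: open glass beaker, 72 mm across, 90 mm tall, a bystander; origin in the middle of its underside
- tiprack: grey pipette-tip rack, 120 x 85 x 53 mm, a bystander; origin in the middle of its underside
- dish: flat glass dish, 90 mm across, 16 mm tall, a bystander; origin in the middle of its underside
Things that resemble listed ones, but are neither listed nor needed, are in the scene too. Leave any purple or yellow look-alike of the part that bears carrier1_c alone.

How it is judged:
By the outcome, as a careful person would: the job done as asked, in the order asked, and still so for the second after the job is handed in, with the robot touching nothing.
Of carrier1, carrier2, carrier3 only 2 to 3 are there at a start; the rules pass over those that are not, and their reading is None.
At some moment in a run one of carrier1, carrier2, carrier3 may be knocked a few centimetres aside while the robot is not near it.
Once in a run the grip may slacken for a moment while it holds something.
It also fails if it takes over 208 s, if anything falls off the work surface, if the arm or the gripper's body presses on something with over 40 N, if the wrist force passes 120 N, or if a joint passes its speed limit or range.

### The arm

A 6-joint arm with a two-finger parallel gripper is mounted at the origin on the work surface. World frame = base frame: x ahead of the robot, y to its left, z up, the work surface at z = 0. Lengths are in mm, angles in rad, forces in N, time in s.
With the tool pointing down it reaches from about 350 to 775 mm from the base axis. Payload 7.3 kg.
Tool frame: the origin (TCP) lies between the finger pads; the fingertips stand bot.tips_ahead ahead of it and the grasp point (between the pads) lies 6 mm ahead of it (bot.tips_ahead is the distance from the TCP to the fingertips, in mm); z points along the fingers, y is the line along which they close (so a half turn about z gives the same grasp; the last joint's range is limited). The gripper opens to 92 mm and grips with 3 to 60 N. Pads are 19 mm wide; open, the fingers measure 130 mm over their backs; the gripper's body (75 mm by 190 mm) begins 47 mm behind the grasp point.
Start: joints at [-1.314, 0.342, 1.524, -0, 1.275, -0.146], TCP at [205.821, -482.991, 251.741] pointing down, gripper open.
Joint ranges: [-2.53, 2.53], [-0.77, 2.02], [0.04, 2.7], [-1, 4.14], [0.28, 2.66], [-3.11, 3.11]. Speed limits (rad/s): [2.57, 2.57, 3.14, 3.14, 3.14, 3.14].

### API

Orientations are given as [roll, pitch, yaw] about the fixed x, y, z axes, in that order (R = Rz(yaw) Ry(pitch) Rx(roll)).
In Python, from plant import bot gives the robot as it stands. The module is installed in compiled form; this text tells all that it offers.
- The arm moves only by the tool step_arm, never from a script. Its argument "targets" is one flat list of numbers, 7 for each row, row after row: the opening, from 0 (shut) to 1 (fully open), then the shift along the tool's x, y, z each as a share of 100 mm, from -1 to 1, then the turn, a rotation vector about the tool's x, y, z each as a share of pi/4 rad, from -1 to 1. A call has 1 to 20 rows; each row is the pose to reach, as a shift and turn from the pose commanded when the call began, along the tool's axes at that moment; what a row does not reach only later rows make up. A row lasts 1/8 s, in which the tool goes at most 62.5 mm and 10.7 degrees, less where a joint would pass 70% of its speed; a pose out of reach is approached as far as the arm can. A call with a number of a shift or a turn outside -1 to 1 is refused whole. A call with a gripper value outside its range is refused whole. The fingers move at their own pace and stop on an object; the grip force is fixed at half the most. Time passes only in rows, so rows that repeat a pose let the fingers close. It gives the time, the measured TCP pose, the force, the opening and the grip force at its end, in the units of the state.
- bot.get_obs(): the state, without advancing time (a new reading comes with each control period).
- bot.capture(name): name is "scene" or "top" or "wrist"; returns (picture, depth): 480x640x3 uint8, blue, green, red; 480x640 float32, mm along the optical axis (not along the pixel's ray), 0 where there is no reading.
- bot.camera_info(name): a dict with "fx", "fy", "cx", "cy" (pixels), "camera_from_world" (4x4, takes a point from world to camera coordinates); the wrist camera has in their place "hand_eye" (4x4, takes a point from camera to tool coordinates, whose origin is the TCP and whose axes are the flange's). Camera axes: x right, y down, z forward; pixel columns grow to the right and rows downward; lengths in mm; the calibration is good to about 2 mm. A picture is of the moment at which its call begins: read the wrist's pose just before it. camera_info takes no time and is no camera call.
- bot.close_job(): hands the job in; it is judged then, once.
The state is a dict: "time": time; "joint_positions": joint angles; "dq": joint speeds; "tau": joint torques, N m; "tool_pos": TCP position; "tcp_rot": TCP orientation; "contact_force": force on the tool from outside, world axes, zero at the start; "moment": the same for the moment, N m; "grip_width": finger opening in mm; "finger_force": force on a finger pad.
Only numpy, scipy, OpenCV 4.12 (cv2) and the standard library are available. Lean on these libraries where they do the work, as an engineer would, in place of code of your own. Each camera call takes 0.05 s, during which the arm holds its last target. There are 200 camera calls.

## Working session

There is one attempt and no reset: what is moved stays moved. The work goes in short steps, Python scripts to look and compute and a tool call to move; the robot and the scene stay as the last step left them, time stands still between calls to the robot, and variables do not carry over. Pictures are saved under pics/ and viewed, at most 14 in all, crops included, and the job is handed in when it is done.

Besides the shell and the picture viewer there is one more tool, called after "Emit:" as name(argument=value, ...), one argument or row to a line, values as JSON. step_arm: Moves the arm, as the interface text tells. Shift numbers are shares of 100 mm and turn numbers shares of pi/4 rad, none past 1 either way. Its arguments: {"type":"object","properties":{"targets":{"type":"array"}},"required":["targets"]}

```bash
mkdir -p pics
python3 - <<'E'
from plant import bot
import cv2,numpy as np
np.set_printoptions(precision=4,suppress=True)
print(bot.get_obs(), bot.tips_ahead)
for n in ("scene","top","wrist"):
    p,d=bot.capture(n); cv2.imwrite(f"pics/{n}0.png",p); np.save(f"{n}0.npy",d)
    print(n,bot.camera_info(n))
E
```

```text
{'time': 0.0, 'joint_positions': array([-1.314 ,  0.3427,  1.525 ,  0.    ,  1.2754, -0.146 ]), 'dq': array([ 0.0008, -0.0012, -0.0011,  0.0007, -0.0019, -0.0014]), 'tau': array([ -0.0029, -43.125 , -24.4224,   0.0715,   0.056 ,  -0.0002]), 'tool_pos': array([ 205.717 , -482.6145,  251.0355]), 'tcp_rot': array([-3.1401, -0.0002,  0.4028]), 'contact_force': array([-0.5345, -0.1477, -0.6043]), 'moment': array([ 0.0283, -0.0097,  0.0149]), 'finger_force': 0.0, 'grip_width': 92.20687245340696} 25.0
scene {'fx': 452.18399134760205, 'fy': 452.18399134760205, 'cx': 321.3094137723889, 'cy': 242.64869999632202, 'camera_from_world': array([[   0.2443,    0.9697,    0.003 , -193.3712],
       [   0.8321,   -0.2081,   -0.5141, -388.6025],
       [  -0.4979,    0.1281,   -0.8577, 1944.3337],
       [   0.    ,    0.    ,    0.    ,    1.    ]])}
top {'fx': 573.7757206091133, 'fy': 573.7757206091133, 'cx': 312.59470530594103, 'cy': 243.81325732058315, 'camera_from_world': array([[   0.0104,   -0.9999,   -0.0089,   59.5539],
       [  -0.9947,   -0.0094,   -0.1025,  585.6926],
       [   0.1024,    0.0099,   -0.9947, 1927.5703],
       [   0.    ,    0.    ,    0.    ,    1.    ]])}
wrist {'fx': 348.1726307770138, 'fy': 348.1726307770138, 'cx': 328.5857514374962, 'cy': 241.6759070222208, 'hand_eye': array([[   0.0011,   -0.9515,   -0.3075,   83.0408],
       [   1.    ,    0.0011,    0.0002,   -1.6966],
       [   0.0002,   -0.3075,    0.9515, -132.1058],
       [   0.    ,    0.    ,    0.    ,    1.    ]])}
```

View pics/top0.png

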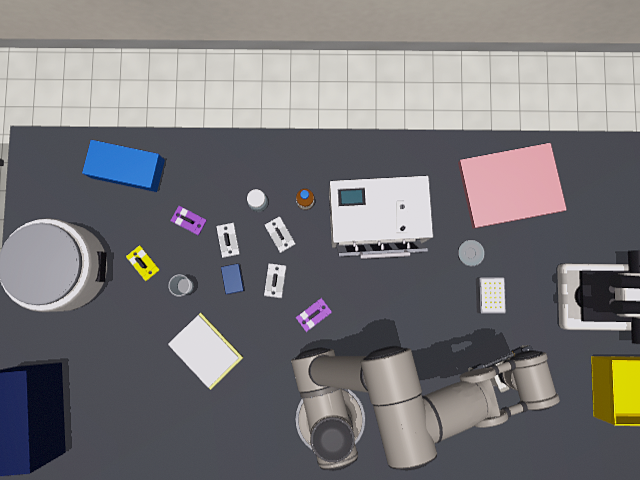

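View pics/scene0.png

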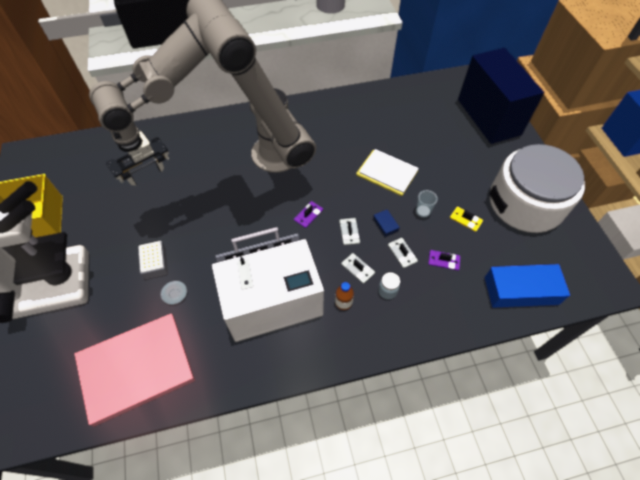

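The top view shows the scanner at (380,210), with its door handle on the robot side at (383,254), and the cover with its knob at (402,215). There are three silver carriers at (228,240), (280,234) and (275,281). The purple look-alikes are at (188,220) and (313,315), the yellow one is at (142,263), and the slide box is at (232,279). I'll confirm this in one enlarged crop.

```bash
cat > h.py <<'E'
from plant import bot
import cv2,numpy as np
from scipy.spatial.transform import Rotation as R
np.set_printoptions(precision=3,suppress=True)
def tool():
    o=bot.get_obs(); T=np.eye(4); T[:3,:3]=R.from_euler('xyz',o['tcp_rot']).as_matrix(); T[:3,3]=o['tool_pos']; return T
def cam(name,T=None):
    c=bot.camera_info(name)
    W=(T if T is not None else tool())@c['hand_eye'] if name=='wrist' else np.linalg.inv(c['camera_from_world'])
    return c,W
def ray(cw,u,v):
    c,W=cw; d=W[:3,:3]@np.array([(u-c['cx'])/c['fx'],(v-c['cy'])/c['fy'],1.]); return W[:3,3],d
def onz(cw,u,v,z):
    o,d=ray(cw,u,v); return o+d*(z-o[2])/d[2]
def dep(cw,D,u,v):
    o,d=ray(cw,u,v); return o+d*D[int(round(v)),int(round(u))]
def pix(cw,P):
    c,W=cw; q=np.linalg.inv(W)@np.append(P,1); return np.array([c['fx']*q[0]/q[2]+c['cx'],c['fy']*q[1]/q[2]+c['cy']])
def cloud(cw,D):
    c,W=cw; v,u=np.mgrid[:480,:640]; q=np.stack([(u-c['cx'])/c['fx']*D,(v-c['cy'])/c['fy']*D,D],-1)
    return q@W[:3,:3].T+W[:3,3]
def go(P,Rg,T=None):
    "shift (shares of 100mm) and turn (shares of pi/4) from the present pose to P,Rg in tool axes"
    T=tool() if T is None else T
    return T[:3,:3].T@(np.array(P)-T[:3,3])/100, R.from_matrix(T[:3,:3].T@Rg).as_rotvec()/(np.pi/4)
def down(yaw): return R.from_euler('xyz',[np.pi,0,yaw]).as_matrix()
E
python3 - <<'E'
from h import *
p=cv2.imread('pics/top0.png'); D=np.load('top0.npy'); cw=cam('top')
cv2.imwrite('pics/crop1.png',cv2.resize(p[170:310,215:435],(800,509),interpolation=cv2.INTER_CUBIC))
C=cloud(cw,D)
hsv=cv2.cvtColor(p,cv2.COLOR_BGR2HSV)
m=((hsv[...,1]<40)&(hsv[...,2]>120)).astype(np.uint8)*255
m[:, 440:]=0; m[:170]=0
cs,_=cv2.findContours(m,cv2.RETR_EXTERNAL,cv2.CHAIN_APPROX_NONE)
for c in cs:
    if cv2.contourArea(c)>60:
        r=cv2.minAreaRect(c); P=[onz(cw,*b,8) for b in cv2.boxPoints(r)]
        e=[P[1]-P[0],P[2]-P[1]]; l=max(e,key=np.linalg.norm)
        print(r[0],np.mean(P,0),[np.linalg.norm(x) for x in e],'long-dir',np.degrees(np.arctan2(l[1],l[0])))
# scanner roof
r=(C[...,2]>195)&(C[...,2]<215)&(np.abs(C[...,0]-700)<250)
r=r.astype(np.uint8)*255; cs,_=cv2.findContours(r,cv2.RETR_EXTERNAL,cv2.CHAIN_APPROX_NONE)
for c in cs:
    if cv2.contourArea(c)>300:
        q=cv2.minAreaRect(c); print('roof',q,[onz(cw,*b,205) for b in cv2.boxPoints(q)])
E
```

```text
(337.5811767578125, 459.4761047363281) [-131.905  -24.913    8.   ] [np.float64(123.16406001784982), np.float64(42.872942966548)] long-dir -73.3943587528621
(301.86541748046875, 424.82696533203125) [-20.98   95.219   8.   ] [np.float64(41.45826069916455), np.float64(166.1872332848612)] long-dir -167.74883335763937
(411.1977233886719, 432.1643981933594) [ -40.095 -269.591    8.   ] [np.float64(186.54016570079972), np.float64(214.63137120492019)] long-dir -165.7545424079477
(356.32354736328125, 414.7940673828125) [ 13.972 -86.626   8.   ] [np.float64(54.64421119937852), np.float64(176.4385756436622)] long-dir -165.53539370955158
(324.32354736328125, 406.294189453125) [40.242 20.584  8.   ] [np.float64(122.26490792359336), np.float64(110.52973840262139)] long-dir -75.57742783467265
(308.2975158691406, 373.9136047363281) [146.28   75.528   8.   ] [np.float64(92.11465391397495), np.float64(113.31803233890638)] long-dir -163.03120467122218
(392.11767578125, 378.9706115722656) [ 132.94  -206.789    8.   ] [np.float64(164.96751115024148), np.float64(153.5484546133704)] long-dir -75.551682515
[... 946 characters left out ...]
1875) [ 682.607 -169.936    8.   ] [np.float64(351.55630436171924), np.float64(277.77796911117395)] long-dir -86.2821301317506
(51.0, 240.5) [593.479 973.176   8.   ] [np.float64(359.77893115856693), np.float64(491.89873509621805)] long-dir -177.24343138850443
roof ((39.5, 251.0), (56.0, 79.0), 90.0) [array([ 623.389, 1043.778,  205.   ]), array([625.656, 795.33 , 205.   ]), array([450.664, 786.179, 205.   ]), array([ 448.204, 1032.12 ,  205.   ])]
roof ((380.788818359375, 208.48358154296875), (61.84342956542969, 99.58937072753906), 86.748046875) [array([767.72,  13.15, 205.  ]), array([ 788.392, -298.809,  205.   ]), array([ 593.329, -307.662,  205.   ]), array([572.783,   0.815, 205.   ])]
```

View pics/crop1.png

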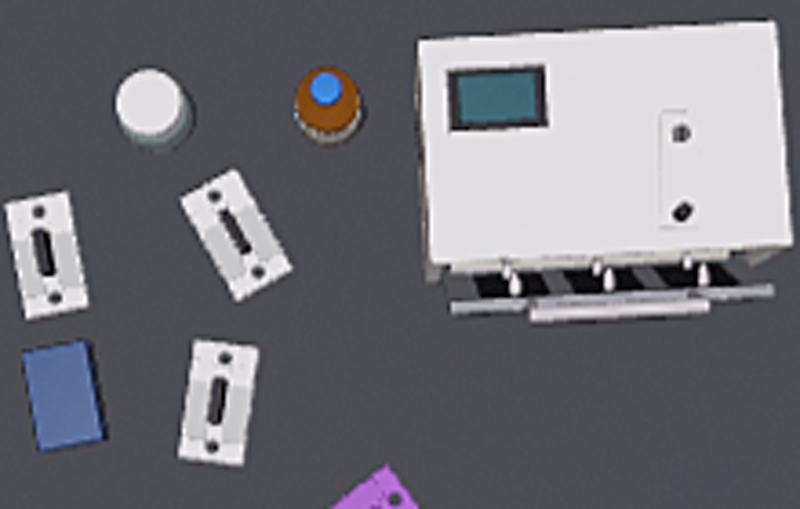

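Confirmed: three silver carriers, with the purple and yellow look-alikes and the blue box to be left alone. Next I'll estimate the bar position and plan a hover above it.

Run:
```python
from h import *
from scipy.optimize import fsolve
cw=cam('top'); sc=cam('scene')
yaw=0.056; xh=np.array([np.cos(yaw),np.sin(yaw),0]); H=np.array([585.6,-153,40])
def bar(a): e=np.radians(85)-a; return H+197*(-np.cos(e)*xh+np.sin(e)*np.array([0,0,1]))
for a in (0,.1,.2,.25,.3): print(a,bar(a),pix(cw,bar(a)),pix(sc,bar(a)))
D=np.load('top0.npy'); 
print([dep(cw,D,u,v) for u,v in ((370,256),(385,255),(400,254.5))])
print([dep(cw,D,u,v) for u,v in ((402.5,228.5),(402,207))])
print(go([565,-160,380],down(yaw+np.pi/2)))
```

```text
0 [ 568.457 -153.961  236.25 ] [383.868 242.987] [257.497 241.078]
0.1 [ 548.981 -155.053  233.556] [384.14  249.433] [256.204 236.542]
0.2 [ 529.871 -156.124  228.927] [384.332 255.807] [255.03  232.491]
0.25 [ 520.513 -156.649  225.902] [384.397 258.939] [254.492 230.659]
0.3 [ 511.318 -157.164  222.411] [384.441 262.023] [253.988 228.962]
[array([ 528.96 , -112.501,  227.679]), array([ 532.222, -157.976,  230.588]), array([ 534.036, -203.439,  232.425])]
[array([ 612.393, -209.689,  244.722]), array([ 684.464, -213.659,  209.857])]
(array([ 4.57 , -1.562, -1.285]), array([-0.001, -0.001, -1.558]))
```

Emit:
step_arm(
  targets=[1,1,-0.4,-0.6,0,0,0,1,1,-0.4,-0.6,0,0,0,1,1,-0.4,-0.6,0,0,0],
)

```text
time: 0.52
tool_pos: [284.5, -405.6, 314.1]
tcp_rot: [3.137, -0.001, 0.407]
contact_force: [-0.7, 0.2, -0.9]
grip_width: 92.0
finger_force: 0.0
```

Emit:
step_arm(
  targets=[1,1,-0.4,-0.6,0,0,0,1,1,-0.4,-0.6,0,0,0,1,1,-0.4,-0.6,0,0,0],
)

```text
time: 0.9
tool_pos: [360.3, -330.0, 373.3]
tcp_rot: [3.138, -0.001, 0.407]
contact_force: [-0.3, -1.5, 0.1]
grip_width: 92.0
finger_force: 0.0
```

Emit:
step_arm(
  targets=[1,1,-0.4,0,0,0,0,1,1,-0.4,0,0,0,0,1,1,-0.4,0,0,0,0],
)

```text
time: 1.27
tool_pos: [435.3, -254.3, 370.1]
tcp_rot: [-3.14, 0.001, 0.406]
contact_force: [-0.9, 0.3, -0.2]
grip_width: 92.1
finger_force: 0.0
```

Emit:
step_arm(
  targets=[1,1,-0.4,0,0,0,0,1,1,-0.4,0,0,0,0,1,1,-0.4,0,0,0,0],
)

```text
time: 1.65
tool_pos: [511.6, -179.0, 370.1]
tcp_rot: [-3.14, 0.002, 0.405]
contact_force: [-0.2, -0.1, -0.5]
grip_width: 91.4
finger_force: 0.0
```

Emit:
step_arm(
  targets=[1,0.3,-0.1,0,0,0,-1,1,0.3,-0.1,0,0,0,-1,1,0.3,-0.1,0,0,0,-1,1,0.3,-0.1,0,0,0,-1,1,0.3,-0.1,0,0,0,-1,1,0.3,-0.1,0,0,0,-1],
)

```text
time: 2.4
tool_pos: [534.1, -159.4, 371.4]
tcp_rot: [-3.141, 0.0, 1.184]
contact_force: [0.1, 0.7, 0.6]
grip_width: 91.8
finger_force: 0.0
```

Emit:
step_arm(
  targets=[1,0,0,0,0,0,-0.558,1,0,0,0,0,0,-0.558,1,0,0,0,0,0,-0.558,1,0,0,0,0,0,-0.558,1,0,0,0,0,0,-0.558],
)

```text
time: 3.02
tool_pos: [534.6, -158.3, 371.7]
tcp_rot: [-3.141, 0.0, 1.624]
contact_force: [-0.4, 0.0, 0.2]
grip_width: 92.1
finger_force: 0.0
```

```bash
cat > snap.py <<'E'
import sys
from h import *
n=sys.argv[1]; T=tool(); np.save(n+'T.npy',T); p,D=bot.capture('wrist'); cv2.imwrite(f'pics/{n}.png',p); np.save(n+'D.npy',D)
o=bot.get_obs(); print(o['time'],o['tool_pos'],o['tcp_rot'],o['contact_force'],o['grip_width'])
E
python3 snap.py w1
```

```text
3.075 [ 534.65  -158.249  371.708] [-3.142  0.     1.624] [0.088 0.333 0.134] 91.88756824189711
```

View pics/w1.png

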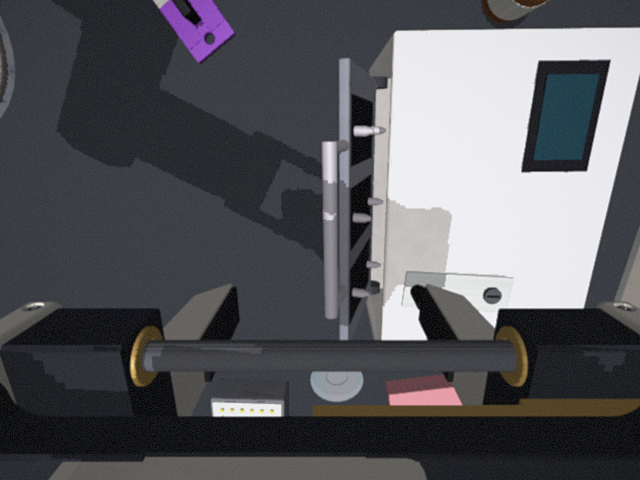

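The wrist view shows the bar upright at column 331, rows 141–319. The pins lie to its right and the cover is at (455,290).

Run:
```python
from h import *
T=np.load('w1T.npy'); D=np.load('w1D.npy'); cw=cam('wrist',T); C=cloud(cw,D)
for v in (150,190,230,270,310): print(v, C[v,322:342:3].round(0)[[0,2,4,6]].tolist())
for n,(u,v) in dict(top=(331,141),bot=(331,319)).items(): print(n,onz(cw,u,v,231))
# roof corner & front edge
for u,v in ((396,32),(450,60),(500,100),(420,200)): print(C[v,u])
m=(abs(C[...,2]-205)<6); 
for v in (60,100,140,180,220,240):
    us=np.where(m[v])[0]; us=us[us>375]; print(v,us[0],C[v,us[0]])
```

```text
150 [[525.0, -89.0, 230.0], [529.0, -88.0, 232.0], [534.0, -88.0, 233.0], [539.0, -89.0, 211.0]]
190 [[524.0, -158.0, -1.0], [531.0, -118.0, 234.0], [536.0, -118.0, 232.0], [542.0, -126.0, 183.0]]
230 [[527.0, -219.0, -1.0], [533.0, -151.0, 233.0], [537.0, -151.0, 232.0], [545.0, -165.0, 182.0]]
270 [[530.0, -284.0, -2.0], [534.0, -186.0, 233.0], [539.0, -185.0, 233.0], [547.0, -206.0, 183.0]]
310 [[533.0, -354.0, -1.0], [536.0, -223.0, 233.0], [542.0, -223.0, 233.0], [550.0, -251.0, 183.0]]
top [531.095 -81.723 231.   ]
bot [ 539.623 -233.281  231.   ]
[576.008  -0.735 204.199]
[620.253 -17.225 203.053]
[664.372 -43.832 204.392]
[ 611.698 -127.805  203.484]
60 392 [575.575 -19.304 201.023]
100 390 [577.274 -48.251 200.315]
140 389 [579.461 -79.215 202.361]
180 387 [ 581.476 -112.359  201.318]
220 386 [ 584.246 -147.72   201.847]
240 385 [ 585.131 -166.164  202.763]
```

Emit:
step_arm(
  targets=[0.5,0,0,0.6,0,0,0,0.5,0,0,0.6,0,0,0,0.5,0,0,0.6,0,0,0,0.5,0,0,0.6,0,0,0],
)

```text
time: 3.58
tool_pos: [536.0, -158.6, 314.5]
tcp_rot: [3.137, 0.002, 1.626]
contact_force: [0.8, 0.3, -0.4]
grip_width: 56.5
finger_force: 0.0
```

Emit:
step_arm(
  targets=[0.5,0,0.01,0.4,0,0,0,0.5,0,0.01,0.75,0,0,0,0.5,0,0.01,0.75,0,0,0,0,0,0.01,0.75,0,0,0,0,0,0.01,0.75,0,0,0,0,0,0.01,0.75,0,0,0,0,0,0.01,0.75,0,0,0,0,0,0.01,0.75,0,0,0],
)

```text
time: 4.58
tool_pos: [535.9, -158.1, 237.3]
tcp_rot: [3.141, 0.001, 1.626]
contact_force: [-1.4, -0.3, 4.0]
grip_width: 10.8
finger_force: 30.0
```

Run:
```python
from h import *
o=bot.get_obs(); print(o['time'],o['tool_pos'],o['contact_force'],o['grip_width'],o['finger_force'])
T=tool(); G=T[:3,3]+6*T[:3,2]
e0=np.arccos((585-G[0])/197/np.cos(.056)); print('e',np.degrees(e0), 40+197*np.sin(e0), G)
for k in range(1,9):
    e=e0*(1-k/8); d=np.array([197*(np.cos(e)-np.cos(e0)),197*(np.sin(e)-np.sin(e0))]); print(k,'toolY',-d[0]/100,'toolZ',-d[1]/100)
```

```text
4.575 [ 535.882 -158.094  237.326] [-1.389 -0.267  3.97 ] 10.803098785444504 29.999543130397797
e 75.54020857552324 230.75965299483596 [ 535.886 -158.097  231.326]
1 toolY -0.3062917439602033 toolZ 0.1065485222833777
2 toolY -0.5909532831426243 toolZ 0.2619030462897582
3 toolY -0.846270669050231 toolZ 0.46185367137570355
4 toolY -1.065325140648622 toolZ 0.7009820019676765
5 toolY -1.2421806135731588 toolZ 0.9728079788639115
6 toolY -1.3720445401074328 toolZ 1.2699654802063052
7 toolY -1.4513977808419376 toolZ 1.5844019335699153
8 toolY -1.478089968664007 toolZ 1.9075965299483597
```

Emit:
step_arm(
  targets=[0,0,-0.15,0.045,0,0,0,0,0,-0.306,0.107,0,0,0,0,0,-0.453,0.18,0,0,0,0,0,-0.591,0.262,0,0,0,0,0,-0.723,0.357,0,0,0,0,0,-0.846,0.462,0,0,0,0,0,-0.846,0.462,0,0,0],
)

```text
time: 5.45
tool_pos: [453.6, -163.3, 189.1]
tcp_rot: [3.136, 0.001, 1.626]
contact_force: [15.6, -3.9, -22.8]
grip_width: 10.9
finger_force: 30.0
```

Emit:
step_arm(
  targets=[0,0,-0.113,0.116,0,0,0,0,0,-0.219,0.239,0,0,0,0,0,-0.312,0.372,0,0,0,0,0,-0.396,0.511,0,0,0,0,0,-0.465,0.658,0,0,0,0,0,-0.526,0.808,0,0,0,0,0,-0.526,0.808,0,0,0],
)

```text
time: 6.32
tool_pos: [406.3, -166.6, 110.4]
tcp_rot: [3.125, 0.004, 1.624]
contact_force: [31.3, 9.1, -16.4]
grip_width: 11.1
finger_force: 30.0
```

Run:
```python
from h import *
o=bot.get_obs(); print(o['time'],o['tool_pos'],o['contact_force'],o['grip_width'],o['finger_force'])
T=tool(); G=T[:3,3]+6*T[:3,2]; print(G, np.hypot((585-G[0])/np.cos(.056),G[2]-40))
```

```text
6.325 [ 406.276 -166.572  110.425] [ 31.309   9.125 -16.37 ] 11.058272651339307 30.03913253545761
[ 406.378 -166.592  104.426] 190.14902770288853
```

Emit:
step_arm(
  targets=[0,0,0.06,0.05,0,0,0,0,0,0.035,0.2,0,0,0,0,0,0.01,0.35,0,0,0,0,0,-0.01,0.5,0,0,0,0,0,-0.02,0.6,0,0,0,0,0,-0.02,0.69,0,0,0,0,0,-0.02,0.71,0,0,0,0,0,-0.02,0.71,0,0,0],
)

```text
time: 7.32
tool_pos: [399.0, -167.3, 41.4]
tcp_rot: [3.136, 0.004, 1.627]
contact_force: [-2.1, -0.2, 29.8]
grip_width: 11.3
finger_force: 30.0
```

Emit:
step_arm(
  targets=[0.35,0,-0.01,-0.01,0,0,0,0.35,0,-0.01,-0.01,0,0,0,0.35,0,-0.01,-0.01,0,0,0,0.35,0,0,-0.5,0,0,0,0.35,0,0,-1,0,0,0,0.35,0,0,-1,0,0,0],
)

```text
time: 8.07
tool_pos: [398.3, -166.6, 141.4]
tcp_rot: [3.137, 0.004, 1.627]
contact_force: [-0.2, -0.1, 0.1]
grip_width: 31.9
finger_force: 0.0
```

Emit:
step_arm(
  targets=[0.35,0,0,-0.9,0,0,-1,0.35,0,0,-0.9,0,0,-1,0.35,0,0,-0.9,0,0,-1,0.35,0,0,-0.9,0,0,-1,0.35,0,0,-0.9,0,0,-1,0.35,0,0,-0.9,0,0,-1],
)

```text
time: 8.82
tool_pos: [396.5, -165.6, 228.0]
tcp_rot: [-3.141, -0.002, 2.409]
contact_force: [-0.6, -2.0, -0.3]
grip_width: 31.5
finger_force: 0.0
```

Emit:
step_arm(
  targets=[0.35,-0.35,0.35,-0.7,0,0,-1,0.35,-0.35,0.35,-0.7,0,0,-1,0.35,-0.35,0.35,-0.7,0,0,-1,0.35,-0.35,0.35,-0.7,0,0,-1,0.35,-0.35,0.35,-0.7,0,0,-1,0.35,-0.35,0.35,-0.7,0,0,-1,0.35,-0.35,0.35,-0.7,0,0,-1],
)

```text
time: 9.7
tool_pos: [446.1, -163.0, 298.6]
tcp_rot: [3.142, -0.0, -3.089]
contact_force: [0.2, 0.2, -0.2]
grip_width: 32.0
finger_force: 0.0
```

```bash
python3 snap.py w2
```

```text
9.75 [ 446.178 -162.978  298.642] [ 3.142 -0.    -3.088] [-0.231 -0.028 -0.462] 32.12747936993095
```

View pics/w2.png

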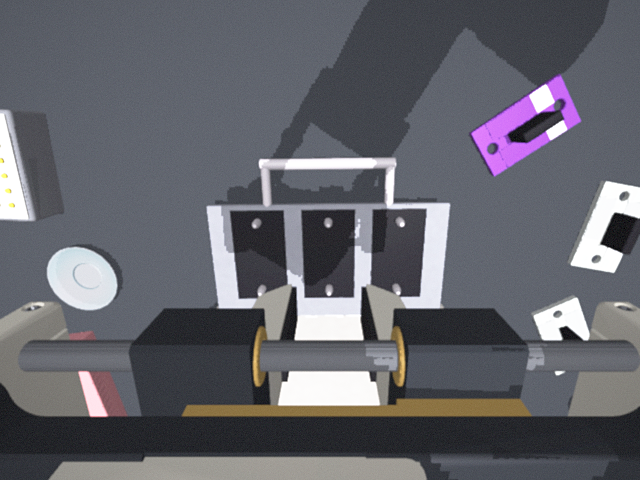

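The door lies level. The pin tips are at about (257,223), (328,222), (400,222) and (262,292), (330,290), (397,289). The fingers partly hide the lower row, so I'll move back and down for a closer look.

```bash
cat > pins.py <<'E'
import sys
from h import *
n=sys.argv[1]; T=np.load(n+'T.npy'); D=np.load(n+'D.npy'); p=cv2.imread(f'pics/{n}.png'); cw=cam('wrist',T); C=cloud(cw,D)
m=(C[...,2]>float(sys.argv[2]))&(C[...,2]<float(sys.argv[3]))&(C[...,0]>420)&(C[...,0]<590)&(abs(C[...,1]+160)<120)
k,l,s,c=cv2.connectedComponentsWithStats(m.astype(np.uint8))
for i in range(1,k):
    if 6<s[i,4]<600: q=C[l==i]; print(c[i],s[i,4],'zmax',np.percentile(q[:,2],90),onz(cw,*c[i],np.percentile(q[:,2],70)))
E
python3 - <<'E'
from h import *
T=np.load('w2T.npy'); D=np.load('w2D.npy'); cw=cam('wrist',T); C=cloud(cw,D)
for u,v in ((257,250),(328,250),(400,250),(293,250),(257,221),(328,221),(400,221),(400,222),(328,163)): print(u,v,C[v,u])
E
python3 pins.py w2 58 80
```

```text
257 250 [ 502.506 -243.678   39.748]
328 250 [ 497.83  -159.327   40.118]
400 250 [493.802 -73.439  38.412]
293 250 [ 500.316 -200.936   39.426]
257 221 [ 463.947 -241.241   50.406]
328 221 [ 458.665 -161.41    54.146]
400 221 [454.36  -81.164  54.055]
400 222 [455.117 -81.379  55.602]
328 163 [ 396.628 -164.748   40.459]
```

Emit:
step_arm(
  targets=[0.35,0.6,0,0.6,0,0,0,0.35,0.6,0,0.6,0,0,0,0.35,0.6,0,0.6,0,0,0,0.35,0.6,0,0.6,0,0,0],
)

```text
time: 10.25
tool_pos: [387.5, -166.9, 239.8]
tcp_rot: [-3.14, 0.002, -3.087]
contact_force: [0.2, 0.1, 0.5]
grip_width: 32.3
finger_force: 0.0
```

```bash
python3 snap.py w3; python3 pins.py w3 58 80
```

```text
10.3 [ 387.6   -166.841  239.79 ] [-3.14   0.002 -3.086] [0.143 0.153 0.066] 31.9178613346389
```

View pics/w3.png

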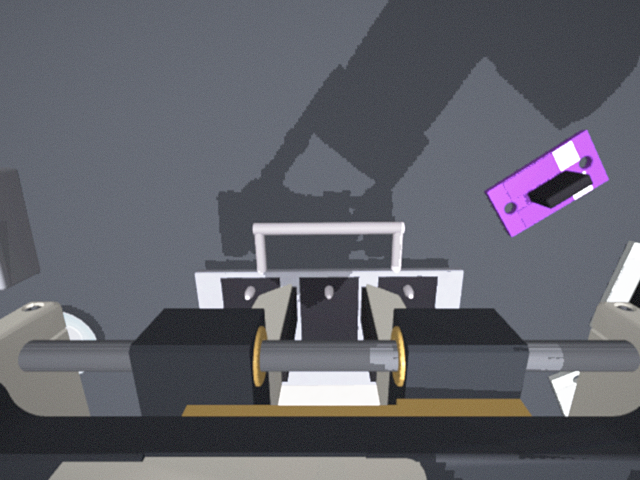

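I moved the wrong way: the door needs to be further up in the picture. Going towards the scanner instead.

Emit:
step_arm(
  targets=[0.35,-1,0,-0.2,0,0,0,0.35,-1,0,-0.2,0,0,0,0.35,-1,0,-0.2,0,0,0,0.35,-1,0,-0.2,0,0,0],
)

```text
time: 10.8
tool_pos: [486.0, -160.5, 258.6]
tcp_rot: [3.142, -0.001, -3.085]
contact_force: [-0.8, -0.6, 0.7]
grip_width: 32.0
finger_force: 0.0
```

Emit:
step_arm(
  targets=[0.35,-0.2,0,0.2,0,0,0,0.35,-0.2,0,0.2,0,0,0,0.35,-0.2,0,0.2,0,0,0],
)

```text
time: 11.18
tool_pos: [505.3, -159.8, 239.2]
tcp_rot: [-3.141, -0.0, -3.086]
contact_force: [-0.1, 0.8, 0.7]
grip_width: 32.1
finger_force: 0.0
```

```bash
python3 snap.py w4; python3 pins.py w4 46 70
python3 - <<'E'
import cv2
p=cv2.imread('pics/w4.png'); cv2.imwrite('pics/w4c.png',cv2.resize(p[100:330,180:480],(780,598),interpolation=cv2.INTER_CUBIC))
E
```

```text
11.225 [ 505.513 -159.814  239.471] [-3.141  0.    -3.086] [-0.59   0.203 -0.274] 32.38065326644044
[238.702 177.786] 84 zmax 57.000995985510414 [ 466.495 -241.519   55.448]
[327.675 177.143] 77 zmax 57.19084851832272 [ 461.402 -161.585   55.472]
[416.798 176.298] 84 zmax 56.80544178660348 [456.13  -81.626  55.488]
[411.039 261.558] 77 zmax 57.299936797787566 [538.153 -76.105  55.276]
[246.053 263.173] 75 zmax 56.85855870259966 [ 548.989 -236.393   54.997]
[328.5   262.194] 72 zmax 57.06297933764581 [ 543.406 -156.213   55.093]
```

View pics/w4c.png

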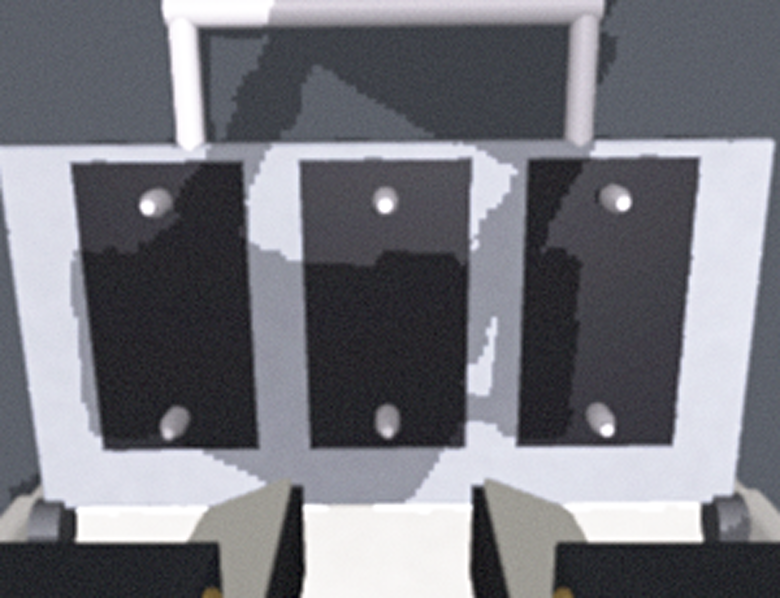

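All six pins are visible. Next, a tighter centroid on the tips only, with a rigid fit to the known pin pattern.

Run:
```python
from h import *
n='w4'; T=np.load(n+'T.npy'); D=np.load(n+'D.npy'); cw=cam('wrist',T); C=cloud(cw,D)
pts=np.array([(238.7,177.8),(327.7,177.1),(416.8,176.3),(246,263.2),(328.5,262.2),(411,261.6)])
# model: x toward hinge, y +hinge y (image left is -y)
M=np.array([[-42,-82],[-42,0],[-42,82],[42,-82],[42,0],[42,82]],float)
for z in (49,51,53,55):
    P=np.array([onz(cw,*p,z)[:2] for p in pts]); c=P.mean(0)
    H=(M.T@(P-c)); U,S,V=np.linalg.svd(H); Rm=(U@V).T; s=S.sum()/(M**2).sum()
    print(z,c,'yaw',np.arctan2(Rm[1,0],Rm[0,0]),'scale',s,'res',np.abs(P-c-M@Rm.T).max())
m=(C[...,2]>34)&(C[...,2]<44)
print('face z',np.median(C[230,300:350,2]),np.median(C[230,270:285,2]))
```

```text
49 [ 504.059 -158.82 ] yaw 0.06545191414332308 scale 0.9982357182764549 res 0.27080501760256936
51 [ 503.537 -158.847] yaw 0.06545191414332299 scale 0.9920420694490983 res 0.7938563483517953
53 [ 503.015 -158.874] yaw 0.06545191414332292 scale 0.9858484206217424 res 1.3169076791009928
55 [ 502.492 -158.901] yaw 0.06545191414332291 scale 0.979654771794386 res 1.8399590098502188
face z 39.73759434979945 39.202904257391424
```

Emit:
step_arm(
  targets=[0.45,0.1,1,0,0,0,0,0.45,0.1,1,0,0,0,0,0.45,0.1,1,0,0,0,0],
)

```text
time: 11.6
tool_pos: [489.8, -58.5, 239.7]
tcp_rot: [-3.141, 0.001, -3.083]
contact_force: [0.3, -1.2, 1.3]
grip_width: 41.3
finger_force: 0.0
```

Emit:
step_arm(
  targets=[0.45,0.1,1,0,0,0,0,0.45,0.1,1,0,0,0,0,0.45,0.1,1,0,0,0,0],
)

```text
time: 11.98
tool_pos: [474.8, 39.9, 239.4]
tcp_rot: [-3.141, 0.001, -3.083]
contact_force: [-0.1, 0.2, 0.4]
grip_width: 41.2
finger_force: 0.0
```

Emit:
step_arm(
  targets=[0.45,0.05,1,0,0,0,0,0.45,0.05,1,0,0,0,0,0.45,0.05,1,0,0,0,0],
)

```text
time: 12.35
tool_pos: [464.9, 138.9, 239.0]
tcp_rot: [-3.141, 0.001, -3.084]
contact_force: [-0.1, -0.4, -0.4]
grip_width: 41.3
finger_force: 0.0
```

Emit:
step_arm(
  targets=[0.45,0,0.57,0.3,0,0,0.23,0.45,0,0.57,0.3,0,0,0.23,0.45,0,0.57,0.3,0,0,0.23,0.45,0,0.57,0.3,0,0,0.23],
)

```text
time: 12.85
tool_pos: [462.1, 193.9, 209.4]
tcp_rot: [-3.141, 0.001, 3.016]
contact_force: [-0.9, 0.4, -0.2]
grip_width: 41.4
finger_force: 0.0
```

```bash
python3 snap.py a1
cat > car.py <<'E'
import sys
from h import *
n=sys.argv[1]; x0,y0=map(float,sys.argv[2:4])
T=np.load(n+'T.npy'); D=np.load(n+'D.npy'); p=cv2.imread(f'pics/{n}.png'); cw=cam('wrist',T); C=cloud(cw,D)
near=np.hypot(C[...,0]-x0,C[...,1]-y0)<85
hsv=cv2.cvtColor(p,cv2.COLOR_BGR2HSV)
m=near&(C[...,2]>4)&(C[...,2]<14)&(hsv[...,1]<60)&(hsv[...,2]>90)
k,l,s,c=cv2.connectedComponentsWithStats(m.astype(np.uint8)); i=1+np.argmax(s[1:,4])
m=cv2.morphologyEx((l==i).astype(np.uint8),cv2.MORPH_CLOSE,np.ones((25,25)))
cs,_=cv2.findContours(m,cv2.RETR_EXTERNAL,cv2.CHAIN_APPROX_NONE); q=max(cs,key=cv2.contourArea)[:,0]
W=np.array([onz(cw,u,v,8)[:2] for u,v in q],np.float32); r=cv2.minAreaRect(W); B=cv2.boxPoints(r)
e=max(B[1]-B[0],B[2]-B[1],key=np.linalg.norm); yaw=np.arctan2(e[1],e[0])
t=R.from_matrix(T[:3,:3]).as_euler('xyz')[2]; yaw+=np.pi*round((t-yaw)/np.pi)
g=near&(C[...,2]>39)&(C[...,2]<50)&(hsv[...,2]<90)
gv,gu=np.nonzero(g); G=np.array([onz(cw,u,v,44)[:2] for u,v in zip(gu,gv)],np.float32); rg=cv2.minAreaRect(G)
print('plate',r,'px',q.mean(0),'yaw',yaw,'grip',rg,len(G))
Z=float(sys.argv[4]) if len(sys.argv)>4 else 37
c=np.array(r[0]); print('move',go([*c,Z],down(yaw),T))
E
python3 car.py a1 460 195
```

```text
12.9 [462.044 194.095 209.369] [3.142 0.001 3.016] [-0.02  -0.374  0.654] 40.96626469315375
plate ((461.3539733886719, 195.16648864746094), (59.82604217529297, 109.4043960571289), 82.88621520996094) px [328.476 215.036] yaw 3.0174336 grip ((460.23779296875, 195.3328399658203), (9.95094108581543, 42.32143783569336), 82.86128234863281) 556
move (array([0.012, 0.012, 1.724]), array([-0.   ,  0.002, -0.002]))
```

View pics/a1.png

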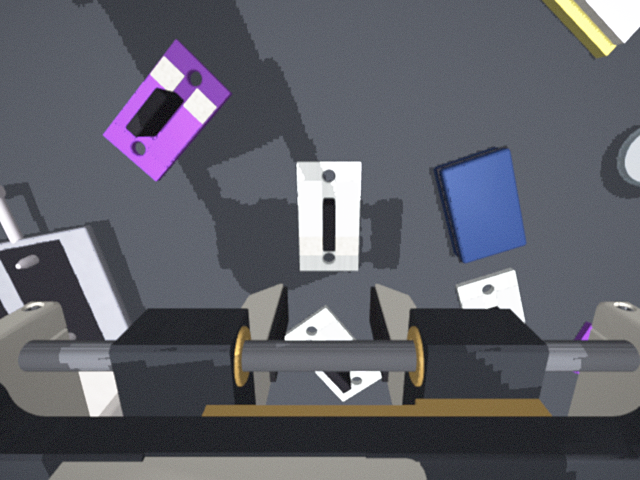

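Carrier A is centred at pixel (329,215) and aligned with the tool, so I'll descend and grip it.

Emit:
step_arm(
  targets=[0.45,0.012,0.012,0.5,0,0,0,0.45,0.012,0.012,1,0,0,0,0.45,0.012,0.012,1,0,0,0],
)

```text
time: 13.28
tool_pos: [458.5, 195.4, 106.5]
tcp_rot: [-3.139, -0.006, 3.016]
contact_force: [-0.4, -0.2, 0.3]
grip_width: 41.2
finger_force: 0.0
```

Emit:
step_arm(
  targets=[0.45,0,0,0.4,0,0,0,0.45,0,0,0.72,0,0,0,0.45,0,0,0.72,0,0,0,0,0,0,0.72,0,0,0,0,0,0,0.72,0,0,0,0,0,0,0.72,0,0,0,0,0,0,0.72,0,0,0,0,0,0,0.72,0,0,0],
)

```text
time: 14.28
tool_pos: [460.7, 196.8, 37.6]
tcp_rot: [3.141, 0.001, 3.017]
contact_force: [-1.2, -1.5, 6.8]
grip_width: 11.6
finger_force: 30.0
```

Emit:
step_arm(
  targets=[0,0,0,-0.5,0,0,0,0,0,0,-1,0,0,0,0,0,0,-1,0,0,0],
)

```text
time: 14.65
tool_pos: [462.3, 197.4, 140.1]
tcp_rot: [3.139, 0.007, 3.017]
contact_force: [0.6, -0.2, -1.1]
grip_width: 12.2
finger_force: 30.0
```

```bash
cat > to.py <<'E'
import sys
from h import *
x,y,z,yaw=map(float,sys.argv[1:5]); T=tool(); o=bot.get_obs()
print(o['time'],T[:3,3],o['tcp_rot'],o['grip_width'],o['finger_force']); print(go([x,y,z],down(yaw),T))
E
python3 to.py 498.6 -77.0 120 3.207
```

```text
14.65 [462.272 197.383 140.136] [3.139 0.007 3.017] 12.214018109218063 29.99970942735672
(array([-0.701, -2.678,  0.199]), array([ 0.003,  0.009, -0.242]))
```

Emit:
step_arm(
  targets=[0,-0.25,-1,0,0,0,0,0,-0.25,-1,0,0,0,0,0,-0.25,-1,0,0,0,0],
)

```text
time: 15.02
tool_pos: [472.1, 92.3, 135.4]
tcp_rot: [-3.141, -0.002, 3.013]
contact_force: [0.3, -0.5, -1.7]
grip_width: 11.4
finger_force: 30.0
```

Emit:
step_arm(
  targets=[0,-0.25,-1,0,0,0,0,0,-0.25,-1,0,0,0,0,0,-0.25,-1,0,0,0,0],
)

```text
time: 15.4
tool_pos: [484.8, -9.3, 135.7]
tcp_rot: [-3.142, -0.001, 3.014]
contact_force: [-0.6, 0.6, -1.8]
grip_width: 11.3
finger_force: 30.0
```

Emit:
step_arm(
  targets=[0,-0.2,-0.68,0,0,0,-0.242,0,-0.2,-0.68,0,0,0,-0.242,0,-0.2,-0.68,0,0,0,-0.242,0,-0.2,-0.68,0,0,0,-0.242,0,-0.2,-0.68,0,0,0,-0.242],
)

```text
time: 16.02
tool_pos: [496.1, -76.5, 136.6]
tcp_rot: [3.141, -0.0, -3.075]
contact_force: [-0.4, -0.3, -1.0]
grip_width: 11.9
finger_force: 30.0
```

```bash
python3 snap.py n1
cat > hand.py <<'E'
# centre and yaw of the plate held in hand, in tool axes
import sys
from h import *
n=sys.argv[1]; T=np.load(n+'T.npy'); D=np.load(n+'D.npy'); p=cv2.imread(f'pics/{n}.png'); c=bot.camera_info('wrist')
cw=(c,c['hand_eye']); C=cloud(cw,D)      # tool coordinates
hsv=cv2.cvtColor(p,cv2.COLOR_BGR2HSV)
m=(C[...,2]>18)&(C[...,2]<42)&(abs(C[...,0])<75)&(abs(C[...,1])<48)&(hsv[...,2]>90)&(hsv[...,1]<60)
q=C[m]; print('n',m.sum(),'z',np.percentile(q[:,2],[10,50,90]))
z=np.median(q[:,2]); k,l,s,cc=cv2.connectedComponentsWithStats((m&(abs(C[...,2]-z)<5)).astype(np.uint8)); i=1+np.argmax(s[1:,4]); l=l==i
v,u=np.nonzero(l); W=np.array([onz(cw,a,b,z)[:2] for a,b in zip(u,v)],np.float32)
r=cv2.minAreaRect(W); print('rect (tool)',r,'x range',W[:,0].min(),W[:,0].max(),'y',W[:,1].min(),W[:,1].max(),'px rows',v.min(),v.max(),u.min(),u.max())
E
python3 hand.py n1; python3 to.py 498.6 -77.0 120 3.207
```

```text
16.075 [496.152 -76.745 136.644] [ 3.141 -0.    -3.075] [ 0.198 -0.041 -1.024] 11.606235260630644
n 11076 z [29.129 30.105 31.144]
rect (tool) ((26.15424156188965, 1.3661689758300781), (59.885562896728516, 58.40918731689453), 89.94438171386719) x range -3.073067 55.3805 y -28.594624 31.320724 px rows 196 307 265 392
16.075 [496.152 -76.745 136.644] [ 3.141 -0.    -3.075] 11.606235260630644 29.99982386827469
(array([-0.024, -0.004,  0.166]), array([ 0.   , -0.   ,  0.001]))
```

View pics/n1.png

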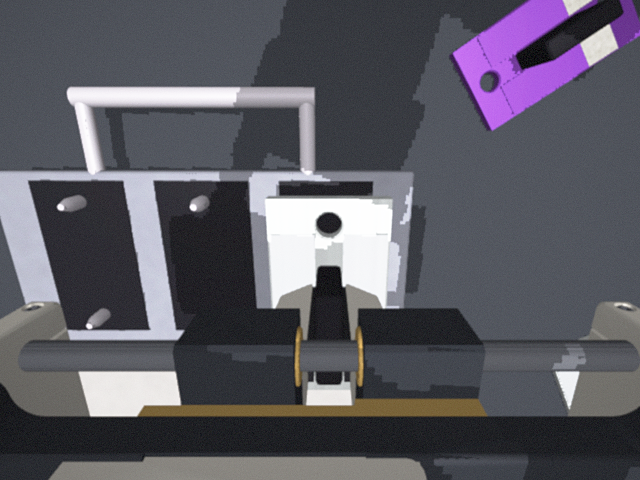

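Run:
```python
from h import *
for n in ('w4','n1'):
    T=np.load(n+'T.npy'); D=np.load(n+'D.npy'); p=cv2.imread(f'pics/{n}.png'); cw=cam('wrist',T); C=cloud(cw,D)
    for x,y in ((462.1,-161.6),(467.5,-243.4),(551.3,-237.9)):
        m=(np.hypot(C[...,0]-x,C[...,1]-y)<14)&(C[...,2]>43)&(C[...,2]<70)
        q=C[m]; t=C[m&(C[...,2]>52)]
        v,u=np.nonzero(m); 
        print(n,(x,y),m.sum(),'mean',q.mean(0),'tip',t.mean(0),len(t),u.mean(),v.mean())
```

```text
w4 (462.1, -161.6) 82 mean [ 461.471 -161.634   53.227] tip [ 461.875 -161.487   55.162] 54 327.609756097561 176.8780487804878
w4 (467.5, -243.4) 89 mean [ 466.744 -241.965   52.705] tip [ 467.297 -242.527   54.977] 55 238.92134831460675 177.61797752808988
w4 (551.3, -237.9) 89 mean [ 549.601 -236.741   51.564] tip [ 550.362 -237.259   55.135] 44 246.46067415730337 262.46067415730334
n1 (462.1, -161.6) 212 mean [ 461.224 -159.876   51.885] tip [ 461.67  -160.609   55.105] 109 198.33490566037736 203.6556603773585
n1 (467.5, -243.4) 293 mean [ 466.881 -241.106   51.203] tip [ 467.208 -241.894   54.99 ] 133 70.22525597269625 203.7133105802048
n1 (551.3, -237.9) 251 mean [ 549.806 -236.026   50.787] tip [ 550.395 -236.71    54.839] 107 96.77689243027888 319.0597609561753
```

Emit:
step_arm(
  targets=[0,-0.029,-0.015,0.2,0,0,0,0,-0.029,-0.015,0.34,0,0,0,0,-0.029,-0.015,0.34,0,0,0,0,-0.029,-0.015,0.34,0,0,0],
)

```text
time: 16.58
tool_pos: [499.5, -79.1, 103.0]
tcp_rot: [-3.141, 0.0, -3.076]
contact_force: [0.4, -0.0, -1.4]
grip_width: 11.6
finger_force: 30.0
```

```bash
python3 snap.py n2; python3 hand.py n2
python3 - <<'E'
from h import *
p=cv2.imread('pics/n2.png'); D=np.load('n2D.npy'); c=bot.camera_info('wrist')
print([onz((c,c['hand_eye']),*h,30) for h in [(329,223)]])
cv2.imwrite('pics/n2c.png',cv2.resize(p[150:340,200:460],(780,570),interpolation=cv2.INTER_CUBIC))
E
python3 to.py 499.1 -78.2 77 3.207
```

```text
16.625 [499.597 -79.225 103.227] [-3.141  0.001 -3.077] [-0.876  0.054 -0.986] 11.514680209286205
n 11076 z [29.133 30.095 31.142]
rect (tool) ((26.16217613220215, 1.3633689880371094), (59.882911682128906, 58.406707763671875), 89.95021057128906) x range -3.066764 55.38859 y -28.594204 31.318495 px rows 196 307 265 392
[array([42.276,  1.601, 30.   ])]
16.625 [499.597 -79.225 103.227] [-3.141  0.001 -3.077] 11.514680209286205 29.999662041664124
(array([0.005, 0.011, 0.262]), array([-0.001,  0.001, -0.   ]))
```

View pics/n2c.png

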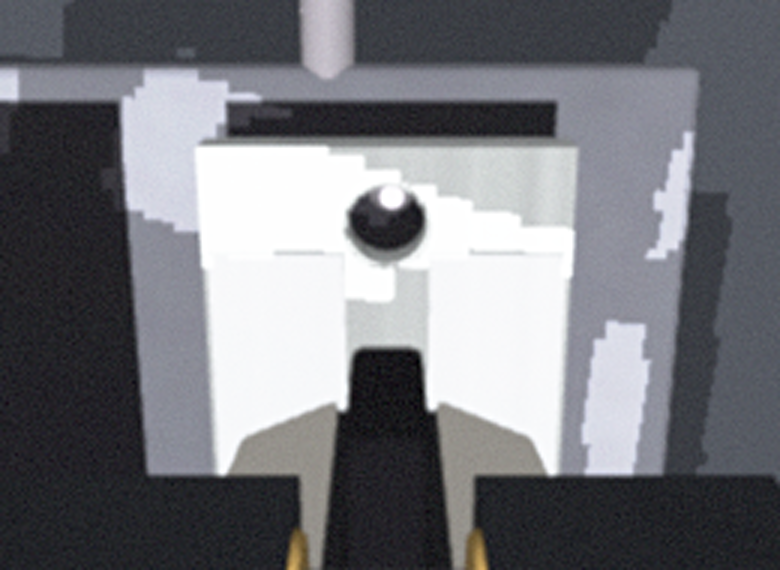

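The pin tip shows through the hole: tip at pixel (330.3,215.3), hole centre at (329,224). The offset can be computed directly from these.

Run:
```python
from h import *
c=bot.camera_info('wrist'); cw=(c,c['hand_eye'])
hole=onz(cw,329,224,30); 
for zt in (57,58): print(zt, onz(cw,330.3,215.3,103.2-zt)-hole)
```

```text
57 [ 0.358  0.709 16.2  ]
58 [ 0.602  0.703 15.2  ]
```

Emit:
step_arm(
  targets=[0,0.005,0.008,0,0,0,0,0,0.005,0.008,0.06,0,0,0,0,0.005,0.008,0.12,0,0,0,0,0.005,0.008,0.18,0,0,0,0,0.005,0.008,0.18,0,0,0],
)

```text
time: 17.25
tool_pos: [498.3, -78.3, 84.0]
tcp_rot: [3.141, -0.001, -3.077]
contact_force: [-0.2, 0.5, -1.5]
grip_width: 11.9
finger_force: 30.0
```

Emit:
step_arm(
  targets=[0,0,0,0.05,0,0,0,0,0,0,0.09,0,0,0,0,0,0,0.09,0,0,0,0,0,0,0.09,0,0,0],
)

```text
time: 17.75
tool_pos: [498.9, -78.5, 77.4]
tcp_rot: [-3.141, 0.001, -3.076]
contact_force: [-5.2, 1.3, 14.9]
grip_width: 12.1
finger_force: 30.0
```

Emit:
step_arm(
  targets=[0.4,0,0,0,0,0,0,0.4,0,0,0,0,0,0,0.4,0,0,0,0,0,0,0.4,0,0,-0.4,0,0,0,0.4,0,0,-0.9,0,0,0,0.4,0,0,-0.9,0,0,0],
)

```text
time: 18.5
tool_pos: [500.8, -79.0, 169.1]
tcp_rot: [-3.139, 0.007, -3.076]
contact_force: [-0.1, 0.5, -0.3]
grip_width: 36.9
finger_force: 0.0
```

Emit:
step_arm(
  targets=[0.45,0,1,-0.45,0,0,0,0.45,0,1,-0.45,0,0,0,0.45,0,1,-0.45,0,0,0],
)

```text
time: 18.88
tool_pos: [492.2, 23.6, 211.0]
tcp_rot: [3.141, 0.001, -3.073]
contact_force: [-0.1, -0.9, 0.7]
grip_width: 41.6
finger_force: 0.0
```

Emit:
step_arm(
  targets=[0.45,-0.4,1,0,0,0,0,0.45,-0.4,1,0,0,0,0,0.45,-0.4,1,0,0,0,0],
)

```text
time: 19.25
tool_pos: [525.8, 125.2, 208.8]
tcp_rot: [-3.142, -0.002, -3.073]
contact_force: [-0.5, -0.1, -0.2]
grip_width: 41.3
finger_force: 0.0
```

Emit:
step_arm(
  targets=[0.45,-0.98,0.5,0,0,0,-0.59,0.45,-0.98,0.5,0,0,0,-0.59,0.45,-0.98,0.5,0,0,0,-0.59,0.45,-0.98,0.5,0,0,0,-0.59,0.45,-0.98,0.5,0,0,0,-0.59],
)

```text
time: 19.88
tool_pos: [619.8, 178.7, 210.2]
tcp_rot: [3.141, -0.001, -2.616]
contact_force: [-0.2, 0.2, -0.7]
grip_width: 41.3
finger_force: 0.0
```

```bash
python3 snap.py b1; python3 car.py b1 620 181
```

```text
19.925 [619.903 178.919 210.557] [-3.142 -0.001 -2.616] [-0.589  0.477 -0.218] 41.36572700866966
plate ((621.0322875976562, 181.1367950439453), (109.49662017822266, 59.83282470703125), 30.633115768432617) px [328.15  217.709] yaw -2.6069438 grip ((620.1969604492188, 181.08993530273438), (42.642398834228516, 9.999857902526855), 30.16933822631836) 527
move (array([-0.025,  0.015,  1.731]), array([ 0.   , -0.002, -0.012]))
```

Run:
```python
from h import *
cw=cam('top'); T=np.load('b1T.npy')
for n,u,v,z in (('bottle',304,194,135),('jar',256,198,85)):
    P=onz(cw,u,v,z); print(n,P,'tool',T[:3,:3].T@(P-T[:3,3]))
```

```text
bottle [737.209  94.012 135.   ] tool [ -59.141 -132.165   75.055]
jar [731.806 255.842  85.   ] tool [-135.713   10.532  124.975]
```

Emit:
step_arm(
  targets=[0.45,-0.025,0.002,0.5,0,0,-0.01,0.45,-0.025,0.002,1,0,0,-0.01,0.45,-0.025,0.002,1,0,0,-0.01],
)

```text
time: 20.3
tool_pos: [619.5, 180.5, 107.2]
tcp_rot: [3.139, -0.008, -2.606]
contact_force: [-0.4, 0.5, 0.4]
grip_width: 41.2
finger_force: 0.0
```

Emit:
step_arm(
  targets=[0.45,0,0,0.4,0,0,0,0.45,0,0,0.73,0,0,0,0.45,0,0,0.73,0,0,0,0,0,0,0.73,0,0,0,0,0,0,0.73,0,0,0,0,0,0,0.73,0,0,0,0,0,0,0.73,0,0,0,0,0,0,0.73,0,0,0],
)

```text
time: 21.3
tool_pos: [622.9, 181.5, 38.9]
tcp_rot: [-3.141, 0.002, -2.605]
contact_force: [-0.9, -0.8, 5.7]
grip_width: 11.7
finger_force: 30.0
```

Emit:
step_arm(
  targets=[0,0,0,-0.5,0,0,0,0,0,0,-1,0,0,0,0,0,0,-1,0,0,0],
)

```text
time: 21.68
tool_pos: [624.4, 181.9, 142.2]
tcp_rot: [-3.139, 0.008, -2.605]
contact_force: [0.4, -0.7, -2.2]
grip_width: 11.6
finger_force: 30.0
```

```bash
python3 snap.py b2; python3 hand.py b2; python3 to.py 504 -160.2 137 3.207
```

```text
21.725 [622.872 181.625 139.29 ] [-3.14   0.003 -2.605] [ 0.635  0.194 -2.721] 11.908708418909251
n 11501 z [30.4   31.351 32.379]
rect (tool) ((26.359432220458984, 1.841217041015625), (59.868927001953125, 61.71150207519531), 89.93701934814453) x range -4.5289474 57.245457 y -28.114521 31.791475 px rows 190 307 266 391
21.725 [622.872 181.625 139.29 ] [-3.14   0.003 -2.605] 11.908708418909251 29.999645054340363
(array([ 2.769, -2.331,  0.018]), array([-0.001,  0.004,  0.6  ]))
```

Emit:
step_arm(
  targets=[0,0.86,0.51,0,0,0,0.6,0,0.86,0.51,0,0,0,0.6,0,0.86,0.51,0,0,0,0.6,0,0.86,0.51,0,0,0,0.6],
)

```text
time: 22.22
tool_pos: [521.2, 181.2, 136.3]
tcp_rot: [-3.141, -0.003, -3.075]
contact_force: [-0.5, -0.9, -3.0]
grip_width: 11.7
finger_force: 30.0
```

Emit:
step_arm(
  targets=[0,0.35,-1,0,0,0,0,0,0.35,-1,0,0,0,0,0,0.35,-1,0,0,0,0],
)

```text
time: 22.6
tool_pos: [493.1, 76.9, 136.7]
tcp_rot: [-3.141, -0.003, -3.078]
contact_force: [1.2, -0.1, -1.9]
grip_width: 12.1
finger_force: 30.0
```

Emit:
step_arm(
  targets=[0,0.1,-1,0,0,0,0,0,0.1,-1,0,0,0,0,0,0.1,-1,0,0,0,0],
)

```text
time: 22.98
tool_pos: [490.8, -22.8, 137.1]
tcp_rot: [-3.142, -0.0, -3.078]
contact_force: [0.1, 0.6, -2.2]
grip_width: 11.7
finger_force: 30.0
```

Emit:
step_arm(
  targets=[0,0,-1,0,0,0,0,0,0,-1,0,0,0,0,0,0,-1,0,0,0,0],
)

```text
time: 23.35
tool_pos: [497.6, -122.1, 137.1]
tcp_rot: [3.142, 0.0, -3.078]
contact_force: [-0.5, 0.8, -2.2]
grip_width: 11.8
finger_force: 30.0
```

Emit:
step_arm(
  targets=[0,-0.05,-0.4,0,0,0,0,0,-0.05,-0.4,0,0,0,0,0,-0.05,-0.4,0,0,0,0,0,-0.05,-0.4,0,0,0,0],
)

```text
time: 23.85
tool_pos: [504.3, -159.0, 137.5]
tcp_rot: [3.141, -0.001, -3.075]
contact_force: [-1.0, -1.0, -2.0]
grip_width: 11.7
finger_force: 30.0
```

```bash
python3 to.py 505.9 -160.1 105 3.207
```

```text
23.85 [ 504.342 -158.968  137.521] [ 3.141 -0.001 -3.075] 11.707002267568138 29.999661147594452
(array([-0.015, -0.013,  0.325]), array([ 0.001, -0.001,  0.002]))
```

Emit:
step_arm(
  targets=[0,-0.015,-0.013,0.2,0,0,0,0,-0.015,-0.013,0.33,0,0,0,0,-0.015,-0.013,0.33,0,0,0,0,-0.015,-0.013,0.33,0,0,0],
)

```text
time: 24.35
tool_pos: [506.3, -161.7, 105.1]
tcp_rot: [-3.141, 0.0, -3.076]
contact_force: [0.7, 0.5, -1.4]
grip_width: 11.6
finger_force: 30.0
```

```bash
cat > hole.py <<'E'
import sys
from h import *
n=sys.argv[1]; T=np.load(n+'T.npy'); p=cv2.imread(f'pics/{n}.png'); g=cv2.cvtColor(p,cv2.COLOR_BGR2GRAY); cw0=cam('wrist',T); c=cw0[0]; cw=(c,c['hand_eye'])
zp=float(sys.argv[2]); m=(g>150).astype(np.uint8); y0,y1,x0,x1=195,260,300,360
hole=(g<110).astype(np.uint8); sub=np.zeros_like(hole); sub[y0:y1,x0:x1]=hole[y0:y1,x0:x1]
cs,_=cv2.findContours(sub,cv2.RETR_EXTERNAL,cv2.CHAIN_APPROX_NONE)
for q in cs:
    if 120<cv2.contourArea(q)<1500:
        h=cv2.convexHull(q); (hx,hy),r=cv2.minEnclosingCircle(h); f=np.zeros_like(hole); cv2.fillConvexPoly(f,h,1); f=cv2.erode(f,np.ones((3,3)))
        v,u=np.nonzero((f>0)&(g>140)); print('hole',hx,hy,r,'tip',u.mean(),v.mean(),len(u))
        H=onz(cw,hx,hy,zp); zt=T[2,3]-57.5; print('shift mm',onz(cw,u.mean(),v.mean(),zt)-H)
E
python3 hole.py n2 30; python3 snap.py m2; python3 hole.py m2 31.3
```

```text
hole 328.25 223.0 12.412291526794434 tip 329.6 217.52 25
shift mm [-1.176  0.703 15.548]
24.4 [ 506.331 -161.747  105.264] [-3.141  0.001 -3.076] [ 0.273  0.086 -1.455] 12.05975005600511
hole 328.4761962890625 217.09524536132812 12.52427864074707 tip 331.06976744186045 212.65116279069767 43
shift mm [-1.645  1.375 16.318]
```

Emit:
step_arm(
  targets=[0,0,0.015,0,0,0,0,0,0,0.015,0.06,0,0,0,0,0,0.015,0.12,0,0,0,0,0,0.015,0.18,0,0,0,0,0,0.015,0.18,0,0,0],
)

```text
time: 25.02
tool_pos: [505.5, -160.1, 86.0]
tcp_rot: [3.141, -0.001, -3.077]
contact_force: [0.3, -0.1, -2.3]
grip_width: 11.8
finger_force: 30.0
```

Emit:
step_arm(
  targets=[0,0,0,0.05,0,0,0,0,0,0,0.095,0,0,0,0,0,0,0.095,0,0,0,0,0,0,0.095,0,0,0],
)

```text
time: 25.52
tool_pos: [506.1, -160.3, 78.7]
tcp_rot: [-3.141, 0.001, -3.076]
contact_force: [-4.6, 2.1, 11.6]
grip_width: 11.9
finger_force: 30.0
```

Emit:
step_arm(
  targets=[0.4,0,0,0,0,0,0,0.4,0,0,0,0,0,0,0.4,0,0,0,0,0,0,0.4,0,0,-0.4,0,0,0,0.4,0,0,-0.9,0,0,0,0.4,0,0,-0.9,0,0,0],
)

```text
time: 26.28
tool_pos: [508.0, -161.2, 170.8]
tcp_rot: [-3.138, 0.007, -3.076]
contact_force: [-0.4, 0.3, 0.2]
grip_width: 37.0
finger_force: 0.0
```

Emit:
step_arm(
  targets=[0.45,0,1,-0.45,0,0,0,0.45,0,1,-0.45,0,0,0,0.45,0,1,-0.45,0,0,0],
)

```text
time: 26.65
tool_pos: [499.4, -58.2, 212.6]
tcp_rot: [3.142, 0.001, -3.073]
contact_force: [-0.1, -0.9, -0.2]
grip_width: 41.2
finger_force: 0.0
```

Emit:
step_arm(
  targets=[0.45,0,1,0,0,0,0,0.45,0,1,0,0,0,0,0.45,0,1,0,0,0,0],
)

```text
time: 27.02
tool_pos: [492.3, 40.6, 210.9]
tcp_rot: [3.141, -0.002, -3.074]
contact_force: [-0.2, 0.1, 0.7]
grip_width: 41.3
finger_force: 0.0
```

Emit:
step_arm(
  targets=[0.45,0,1,0,0,0,0,0.45,0,1,0,0,0,0,0.45,0,1,0,0,0,0],
)

```text
time: 27.4
tool_pos: [486.4, 139.6, 211.1]
tcp_rot: [-3.141, -0.001, -3.074]
contact_force: [0.7, -1.5, -0.1]
grip_width: 41.3
finger_force: 0.0
```

Emit:
step_arm(
  targets=[0.45,-0.6,1,0,0,0,0,0.45,-0.6,1,0,0,0,0,0.45,-0.6,1,0,0,0,0],
)

```text
time: 27.78
tool_pos: [541.4, 243.3, 210.5]
tcp_rot: [-3.141, -0.001, -3.075]
contact_force: [-0.7, -1.0, -0.1]
grip_width: 41.0
finger_force: 0.0
```

Emit:
step_arm(
  targets=[0.45,-0.67,1,0,0,0,-0.19,0.45,-0.67,1,0,0,0,-0.19,0.45,-0.67,1,0,0,0,-0.19,0.45,-0.67,1,0,0,0,-0.19],
)

```text
time: 28.28
tool_pos: [600.5, 344.5, 211.1]
tcp_rot: [-3.14, -0.002, -2.929]
contact_force: [0.9, -0.3, -0.1]
grip_width: 41.3
finger_force: 0.0
```

```bash
python3 snap.py c1; python3 car.py c1 599 360
```

```text
28.325 [600.371 344.47  211.832] [-3.141 -0.001 -2.929] [-0.378 -0.246  0.816] 41.50432245789904
plate ((599.6708374023438, 361.208740234375), (109.6319580078125, 59.843116760253906), 12.150537490844727) px [343.823 218.375] yaw -2.9295259 grip ((598.565185546875, 360.599365234375), (43.72258758544922, 10.73362922668457), 12.778214454650879) 569
move (array([-0.031,  0.167,  1.74 ]), array([-0.002, -0.003,  0.001]))
```

Move, subtracting the 1.4 mm camera bias in y: x -0.03, y 0.153.

Emit:
step_arm(
  targets=[0.45,-0.025,0.153,0.4,0,0,0,0.45,-0.025,0.153,1,0,0,0,0.45,-0.025,0.153,1,0,0,0],
)

```text
time: 28.7
tool_pos: [596.6, 359.4, 107.9]
tcp_rot: [-3.139, -0.01, -2.929]
contact_force: [-0.5, 0.1, 0.4]
grip_width: 41.4
finger_force: 0.0
```

Emit:
step_arm(
  targets=[0.45,0,0,0.4,0,0,0,0.45,0,0,0.745,0,0,0,0.45,0,0,0.745,0,0,0,0,0,0,0.745,0,0,0,0,0,0,0.745,0,0,0,0,0,0,0.745,0,0,0,0,0,0,0.745,0,0,0,0,0,0,0.745,0,0,0],
)

```text
time: 29.7
tool_pos: [599.9, 362.5, 39.0]
tcp_rot: [-3.142, 0.002, -2.927]
contact_force: [-1.2, -1.3, 6.3]
grip_width: 12.0
finger_force: 30.0
```

Emit:
step_arm(
  targets=[0,0,0,-0.5,0,0,0,0,0,0,-1,0,0,0,0,0,0,-1,0,0,0,0,0,0,-1,0,0,0],
)

```text
time: 30.2
tool_pos: [598.6, 362.2, 136.6]
tcp_rot: [-3.141, -0.002, -2.927]
contact_force: [0.0, -0.7, -2.4]
grip_width: 11.5
finger_force: 30.0
```

```bash
python3 snap.py c2; python3 hand.py c2; python3 to.py 509.5 -242 137 3.207
```

```text
30.25 [598.33  362.041 135.706] [-3.141 -0.004 -2.927] [ 0.003 -0.596 -2.216] 12.0287110634948
n 11354 z [30.5   31.46  32.537]
rect (tool) ((26.15445327758789, 1.5439701080322266), (59.87563705444336, 60.327980041503906), 89.94161987304688) x range -4.0352283 56.348064 y -28.416706 31.485847 px rows 193 307 266 391
30.25 [598.33  362.041 135.706] [-3.141 -0.004 -2.927] 12.0287110634948 29.999795258045197
(array([ 2.153, -5.713, -0.001]), array([-0.001, -0.004,  0.19 ]))
```

Emit:
step_arm(
  targets=[0,0.94,-0.82,-0.25,0,0,0.19,0,0.94,-0.82,-0.25,0,0,0.19,0,0.94,-0.82,-0.25,0,0,0.19,0,0.94,-0.82,-0.25,0,0,0.19],
)

```text
time: 30.75
tool_pos: [525.2, 262.4, 162.0]
tcp_rot: [3.142, -0.001, -3.077]
contact_force: [0.9, 0.2, -1.3]
grip_width: 12.0
finger_force: 30.0
```

Emit:
step_arm(
  targets=[0,0.46,-1,0,0,0,0,0,0.46,-1,0,0,0,0,0,0.46,-1,0,0,0,0],
)

```text
time: 31.12
tool_pos: [485.5, 158.2, 162.0]
tcp_rot: [-3.141, -0.001, -3.079]
contact_force: [-0.1, 1.0, -1.2]
grip_width: 11.6
finger_force: 30.0
```

Emit:
step_arm(
  targets=[0,0,-1,0,0,0,0,0,0,-1,0,0,0,0,0,0,-1,0,0,0,0],
)

```text
time: 31.5
tool_pos: [493.8, 58.8, 162.3]
tcp_rot: [-3.142, 0.001, -3.079]
contact_force: [-0.1, 0.1, -0.6]
grip_width: 12.0
finger_force: 30.0
```

Emit:
step_arm(
  targets=[0,0,-1,0,0,0,0,0,0,-1,0,0,0,0,0,0,-1,0,0,0,0],
)

```text
time: 31.88
tool_pos: [500.1, -40.7, 162.3]
tcp_rot: [-3.142, 0.001, -3.078]
contact_force: [0.3, -0.2, -1.4]
grip_width: 12.0
finger_force: 30.0
```

Emit:
step_arm(
  targets=[0,0,-1,0,0,0,0,0,0,-1,0,0,0,0,0,0,-1,0,0,0,0],
)

```text
time: 32.25
tool_pos: [506.4, -140.2, 162.3]
tcp_rot: [3.142, 0.001, -3.078]
contact_force: [0.7, 0.2, -1.0]
grip_width: 12.1
finger_force: 30.0
```

Emit:
step_arm(
  targets=[0,0,-1,0,0,0,0,0,0,-1,0,0,0,0,0,0,-1,0,0,0,0,0,0,-1,0,0,0,0],
)

```text
time: 32.75
tool_pos: [512.0, -237.4, 162.3]
tcp_rot: [3.14, -0.001, -3.075]
contact_force: [0.1, 0.9, -1.2]
grip_width: 11.8
finger_force: 30.0
```

```bash
python3 to.py 510.3 -242.1 105 3.207
```

```text
32.75 [ 512.044 -237.36   162.265] [ 3.14  -0.001 -3.075] 11.792580319362168 29.999952614307404
(array([ 0.02 , -0.047,  0.573]), array([ 0.002, -0.001,  0.002]))
```

Emit:
step_arm(
  targets=[0,0.02,-0.045,0.3,0,0,0,0,0.02,-0.045,0.58,0,0,0,0,0.02,-0.045,0.58,0,0,0,0,0.02,-0.045,0.58,0,0,0,0,0.02,-0.045,0.58,0,0,0],
)

```text
time: 33.38
tool_pos: [510.7, -244.1, 106.2]
tcp_rot: [-3.14, 0.002, -3.076]
contact_force: [1.3, -0.2, -0.5]
grip_width: 12.2
finger_force: 30.0
```

```bash
python3 snap.py l2; python3 hole.py l2 31.4;  python3 to.py 510.3 -242.1 78.5 3.207; python3 -c "
import cv2
p=cv2.imread('pics/l2.png'); cv2.imwrite('pics/l2c.png',cv2.resize(p[150:340,200:520],(800,475),interpolation=cv2.INTER_CUBIC))"
```

```text
33.425 [ 510.521 -244.229  105.984] [-3.14   0.002 -3.076] [-0.828  0.782 -1.97 ] 11.70704207962802
hole 328.625 219.5 12.465678215026855 tip 331.89285714285717 214.35714285714286 28
shift mm [-1.596  1.752 17.252]
33.425 [ 510.521 -244.229  105.984] [-3.14   0.002 -3.076] 11.70704207962802 29.999859631061554
(array([0.001, 0.022, 0.275]), array([-0.002,  0.002,  0.   ]))
```

View pics/l2c.png

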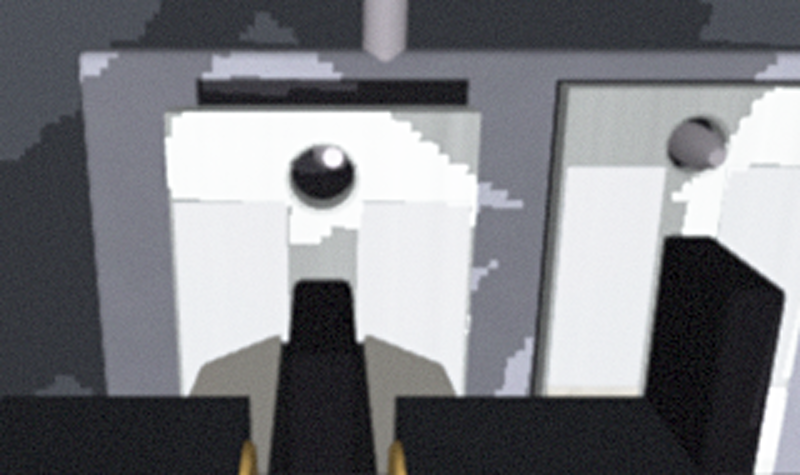

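The pin shows through the hole, a little to the right, and carrier B sits on its pin beside it. Correcting by 0.019 in y and lowering.

Emit:
step_arm(
  targets=[0,0,0.019,0,0,0,0,0,0,0.019,0.06,0,0,0,0,0,0.019,0.12,0,0,0,0,0,0.019,0.18,0,0,0,0,0,0.019,0.18,0,0,0],
)

```text
time: 34.05
tool_pos: [509.3, -242.2, 85.9]
tcp_rot: [3.141, -0.001, -3.077]
contact_force: [0.4, 0.2, -0.2]
grip_width: 12.2
finger_force: 30.0
```

Emit:
step_arm(
  targets=[0,0,0,0.05,0,0,0,0,0,0,0.105,0,0,0,0,0,0,0.105,0,0,0,0,0,0,0.105,0,0,0],
)

```text
time: 34.55
tool_pos: [510.1, -242.5, 78.3]
tcp_rot: [-3.14, 0.002, -3.076]
contact_force: [-3.5, 2.7, 15.6]
grip_width: 11.7
finger_force: 30.0
```

Emit:
step_arm(
  targets=[0.4,0,0,0,0,0,0,0.4,0,0,0,0,0,0,0.4,0,0,0,0,0,0,0.4,0,0,-0.4,0,0,0,0.4,0,0,-0.9,0,0,0,0.4,0,0,-0.9,0,0,0],
)

```text
time: 35.3
tool_pos: [511.6, -243.6, 170.0]
tcp_rot: [-3.137, 0.006, -3.076]
contact_force: [0.6, -1.0, -0.1]
grip_width: 36.7
finger_force: 0.0
```

Emit:
step_arm(
  targets=[0.4,0,0.8,-0.8,0,0,0,0.4,0,0.8,-0.8,0,0,0,0.4,0,0.8,-0.8,0,0,0,0.4,0,0.8,-0.8,0,0,0],
)

```text
time: 35.8
tool_pos: [504.1, -162.6, 245.0]
tcp_rot: [3.141, -0.002, -3.076]
contact_force: [-0.4, -0.0, -0.2]
grip_width: 37.2
finger_force: 0.0
```

```bash
python3 snap.py d1
python3 - <<'E'
from h import *
T=np.load('d1T.npy'); D=np.load('d1D.npy'); cw=cam('wrist',T); C=cloud(cw,D); yh=np.array([-.0655,.998]); xh=np.array([.998,.0655])
for k in (-1,0,1):
    c=np.array([504,-158.8])+82*k*yh
    for sy in (-22,22):
        for sx in (-50,30,):
            q=c+sx*xh+sy*yh; u,v=pix(cw,[*q,47.5]).astype(int); print(k,sx,sy,np.median(C[v-2:v+3,u-2:u+3,2]),end=' | ')
    print()
E
python3 to.py 398.5 -167 150 1.627
```

```text
35.85 [ 503.996 -162.841  244.567] [ 3.141 -0.002 -3.077] [ 0.626 -0.188 -0.632] 36.507176345878435
-1 -50 -22 47.24463148914998 | -1 30 -22 47.825125713560226 | -1 -50 22 47.04929445912518 | -1 30 22 47.933098461223494 | 
0 -50 -22 47.11929995551213 | 0 30 -22 47.954576379304854 | 0 -50 22 47.11890720125649 | 0 30 22 47.930880543806836 | 
1 -50 -22 46.95133040538923 | 1 30 -22 47.88587192191977 | 1 -50 22 47.2362745790424 | 1 30 22 47.745954374840494 | 
35.85 [ 503.996 -162.841  244.567] [ 3.141 -0.002 -3.077] 36.507176345878435 0.0
(array([1.053, 0.026, 0.948]), array([-0.001, -0.003,  2.011]))
```

View pics/d1.png

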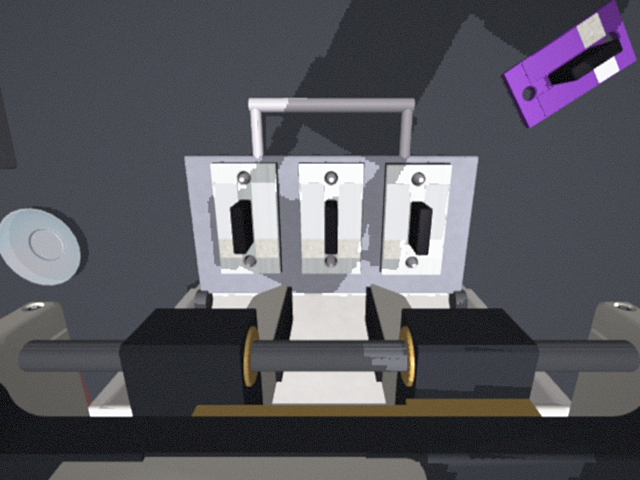

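All three carriers lie flush, with plate height 47–48 mm everywhere. At the bar a vertical gripper would reach the carrier grips with its body, so I'll hold the bar with the tool tilted about 10° back.

Emit:
step_arm(
  targets=[0.35,0.9,0,0,0,0,1,0.35,0.9,0,0,0,0,1,0.35,0.9,0,0,0,0,1,0.35,0.9,0,0,0,0,1,0.35,0.9,0,0,0,0,1,0.35,0.9,0,0,0,0,1],
)

```text
time: 36.6
tool_pos: [414.5, -168.7, 245.4]
tcp_rot: [-3.141, -0.001, 2.423]
contact_force: [0.2, -0.3, -1.0]
grip_width: 32.4
finger_force: 0.0
```

Emit:
step_arm(
  targets=[0.35,0.12,-0.1,0.4,0,0,1,0.35,0.12,-0.1,0.4,0,0,1,0.35,0.12,-0.1,0.4,0,0,1,0.35,0.12,-0.1,0.4,0,0,1,0.35,0.12,-0.1,0.4,0,0,1,0.35,0.12,-0.1,0.4,0,0,1],
)

```text
time: 37.35
tool_pos: [399.0, -168.0, 206.0]
tcp_rot: [-3.141, -0.0, 1.64]
contact_force: [0.4, 0.6, -0.1]
grip_width: 32.2
finger_force: 0.0
```

Emit:
step_arm(
  targets=[0.35,0,0,0.2,-0.222,0,0,0.35,0,0,0.2,-0.222,0,0,0.35,0,0,0.2,-0.222,0,0,0.35,0,0,0.2,-0.222,0,0],
)

```text
time: 37.85
tool_pos: [400.4, -168.6, 187.3]
tcp_rot: [2.967, 0.002, 1.637]
contact_force: [0.2, 0.8, 0.9]
grip_width: 31.9
finger_force: 0.0
```

```bash
cat > bar.py <<'E'
import sys
from h import *
# tool shift that brings the grasp point to a world point (x,y,z) keeping the orientation
T=tool(); o=bot.get_obs(); G=T[:3,3]+6*T[:3,2]; print(o['time'],T[:3,3],o['tcp_rot'],'G',G,'F',o['contact_force'],o['grip_width'])
for a in sys.argv[1:]:
    P=np.array(eval(a)); print(a,(T[:3,:3].T@(P-G)/100))
E
python3 snap.py e1; python3 bar.py [398.5,-167,38] [398.5,-167,80]
python3 - <<'E'
from h import *
cw=cam('wrist',np.load('e1T.npy')); C=cloud(cw,np.load('e1D.npy'))
m=(C[...,0]>380)&(C[...,0]<412)&(C[...,2]>33)&(C[...,2]<48)&(abs(C[...,1]+167)<70); q=C[m]
print(len(q), np.percentile(q[:,2],90))
for a,b in ((-230,-190),(-180,-160),(-150,-110)):
    s=q[(q[:,1]>a)&(q[:,1]<b)]; print(a,b,len(s), np.median(s,0) if len(s) else '')
E
```

```text
37.9 [ 400.216 -168.411  187.017] [2.967 0.001 1.637] [-0.057 -0.568 -0.743] 31.828582011695694
37.9 [ 400.216 -168.411  187.017] [2.967 0.001 1.637] G [ 401.258 -168.349  181.109] F [-0.057 -0.568 -0.743] 31.828582011695694
[398.5,-167,38] [ 0.017 -0.275  1.405]
[398.5,-167,80] [ 0.017 -0.202  0.991]
2280 40.39921756986304
-230 -190 476 [ 401.105 -206.      39.025]
-180 -160 319 [ 397.425 -169.975   39.001]
-150 -110 736 [ 394.788 -129.346   39.103]
```

Emit:
step_arm(
  targets=[0.35,0.01,-0.1,0.5,0,0,0,0.35,0.01,-0.205,0.99,0,0,0,0.35,0.01,-0.205,0.99,0,0,0,0.35,0.01,-0.205,0.99,0,0,0],
)

```text
time: 38.4
tool_pos: [397.3, -167.8, 86.5]
tcp_rot: [2.966, 0.001, 1.636]
contact_force: [0.4, -0.7, 0.7]
grip_width: 31.9
finger_force: 0.0
```

Emit:
step_arm(
  targets=[0.35,0,-0.035,0.2,0,0,0,0.35,0,-0.078,0.42,0,0,0,0.35,0,-0.078,0.42,0,0,0,0,0,-0.078,0.42,0,0,0,0,0,-0.078,0.42,0,0,0,0,0,-0.078,0.42,0,0,0,0,0,-0.078,0.42,0,0,0,0,0,-0.078,0.42,0,0,0],
)

```text
time: 39.4
tool_pos: [397.4, -167.7, 43.8]
tcp_rot: [2.964, 0.002, 1.636]
contact_force: [6.0, 4.5, 4.7]
grip_width: 11.0
finger_force: 30.0
```

```bash
python3 bar.py
python3 - <<'E'
from h import *
T=tool(); Rm=T[:3,:3].T; xh=np.array([.998,.06,0]); z=np.array([0,0,1.])
f=lambda a:197*(-np.cos(a)*xh+np.sin(a)*z)
a0=np.radians(-1.45)
for d in range(5,86,5): print(d,(Rm@(f(np.radians(d-1.45))-f(a0))/100).round(3), (f(np.radians(d-1.45))-f(a0)).round(0))
E
```

```text
39.4 [ 397.364 -167.706   43.766] [2.964 0.002 1.636] G [ 398.424 -167.65    37.861] F [6.014 4.466 4.682] 11.017070317923464
5 [-0.     0.034 -0.169] [ 0.  0. 17.]
10 [-0.001  0.082 -0.334] [ 2.  0. 34.]
15 [-0.001  0.144 -0.494] [ 5.  0. 51.]
20 [-0.002  0.22  -0.648] [10.  1. 68.]
25 [-0.003  0.309 -0.795] [16.  1. 84.]
30 [-0.003  0.411 -0.933] [24.  1. 99.]
35 [-0.004  0.524 -1.063] [ 33.   2. 114.]
40 [-0.005  0.648 -1.182] [ 43.   3. 128.]
45 [-0.006  0.782 -1.289] [ 54.   3. 141.]
50 [-0.007  0.925 -1.385] [ 66.   4. 153.]
55 [-0.007  1.075 -1.467] [ 80.   5. 163.]
60 [-0.008  1.233 -1.536] [ 94.   6. 173.]
65 [-0.009  1.395 -1.592] [109.   7. 181.]
70 [-0.01   1.562 -1.633] [125.   7. 188.]
75 [-0.011  1.732 -1.659] [141.   8. 194.]
80 [-0.012  1.904 -1.67 ] [158.   9. 198.]
85 [-0.013  2.075 -1.666] [174.  10. 201.]
```

Emit:
step_arm(
  targets=[0,0,0.015,-0.085,0,0,0,0,0,0.034,-0.169,0,0,0,0,0,0.056,-0.25,0,0,0,0,0,0.082,-0.334,0,0,0,0,0,0.144,-0.494,0,0,0,0,0,0.22,-0.648,0,0,0,0,0,0.309,-0.795,0,0,0,0,0,0.411,-0.933,0,0,0,0,0,0.411,-0.933,0,0,0],
)

```text
time: 40.52
tool_pos: [419.2, -166.2, 142.4]
tcp_rot: [2.969, 0.002, 1.637]
contact_force: [-7.1, -5.2, 5.1]
grip_width: 11.2
finger_force: 30.0
```

```bash
python3 bar.py
```

```text
40.525 [ 419.184 -166.222  142.418] [2.969 0.002 1.637] G [ 420.215 -166.165  136.507] F [-7.053 -5.212  5.094] 11.171996230599609
```

Emit:
step_arm(
  targets=[0,0,0.05,-0.065,0,0,0,0,0,0.113,-0.13,0,0,0,0,0,0.237,-0.249,0,0,0,0,0,0.371,-0.356,0,0,0,0,0,0.514,-0.452,0,0,0,0,0,0.664,-0.534,0,0,0,0,0,0.822,-0.603,0,0,0,0,0,0.822,-0.603,0,0,0],
)

```text
time: 41.52
tool_pos: [488.5, -161.7, 218.0]
tcp_rot: [2.97, 0.003, 1.637]
contact_force: [-18.4, -1.3, 26.5]
grip_width: 10.7
finger_force: 30.0
```

```bash
python3 bar.py
```

```text
41.525 [ 488.486 -161.744  218.031] [2.97  0.003 1.637] G [ 489.513 -161.693  212.12 ] F [-18.38   -1.277  26.505] 10.726704626776431
```

Emit:
step_arm(
  targets=[0,0,0.07,-0.055,0,0,0,0,0,0.152,-0.083,0,0,0,0,0,0.235,-0.105,0,0,0,0,0,0.319,-0.124,0,0,0,0,0,0.404,-0.14,0,0,0,0,0,0.489,-0.153,0,0,0,0,0,0.575,-0.16,0,0,0,0,0,0.661,-0.165,0,0,0,0,0,0.661,-0.165,0,0,0],
)

```text
time: 42.65
tool_pos: [551.5, -157.7, 243.6]
tcp_rot: [2.969, 0.002, 1.636]
contact_force: [-3.6, -3.3, 3.4]
grip_width: 10.8
finger_force: 30.0
```

```bash
python3 bar.py
```

```text
42.65 [ 551.544 -157.695  243.579] [2.969 0.002 1.636] G [ 552.574 -157.639  237.668] F [-3.624 -3.337  3.393] 10.809866918256112
```

Emit:
step_arm(
  targets=[0,0,0.06,0,0,0,0,0,0,0.12,0.005,0,0,0,0,0,0.17,0.01,0,0,0,0,0,0.2,0.012,0,0,0,0,0,0.2,0.012,0,0,0],
)

```text
time: 43.28
tool_pos: [571.2, -156.4, 246.3]
tcp_rot: [2.968, 0.002, 1.636]
contact_force: [-4.7, -2.0, 5.1]
grip_width: 11.2
finger_force: 30.0
```

```bash
python3 bar.py
```

```text
43.275 [ 571.247 -156.417  246.31 ] [2.968 0.002 1.636] G [ 572.279 -156.362  240.4  ] F [-4.695 -1.96   5.123] 11.159636897385703
```

No stop felt yet, so I'll push on in small steps.

Emit:
step_arm(
  targets=[0,0,0.03,0.007,0,0,0,0,0,0.05,0.012,0,0,0,0,0,0.05,0.012,0,0,0,0,0,0.05,0.012,0,0,0],
)

```text
time: 43.78
tool_pos: [572.2, -156.3, 246.2]
tcp_rot: [2.977, 0.001, 1.636]
contact_force: [-26.0, -3.5, 17.7]
grip_width: 10.7
finger_force: 30.0
```

```bash
python3 bar.py
```

```text
43.775 [ 572.151 -156.328  246.202] [2.977 0.001 1.636] G [ 573.13  -156.272  240.283] F [-26.027  -3.495  17.657] 10.735179114017365
```

Emit:
step_arm(
  targets=[0.35,0,0,0,0,0,0,0.35,0,0,0,0,0,0,0.35,0,0,0,0,0,0,0.35,0,0,-0.3,0,0,0,0.35,0,0,-0.8,0,0,0,0.35,0,0,-0.8,0,0,0],
)

```text
time: 44.52
tool_pos: [564.7, -156.7, 328.1]
tcp_rot: [2.96, 0.004, 1.636]
contact_force: [0.7, -0.3, -1.0]
grip_width: 32.2
finger_force: 0.0
```

Emit:
step_arm(
  targets=[0.35,0,0,-0.5,0.222,0,0,0.35,0,0,-0.5,0.222,0,0,0.35,0,0,-0.5,0.222,0,0,0.35,0,0,-0.5,0.222,0,0],
)

```text
time: 45.02
tool_pos: [554.6, -156.6, 371.4]
tcp_rot: [-3.14, -0.001, 1.636]
contact_force: [-0.3, -0.2, -0.7]
grip_width: 32.1
finger_force: 0.0
```

Emit:
step_arm(
  targets=[0.35,0,0,0,0,0,-1,0.35,0,0,0,0,0,-1,0.35,0,0,0,0,0,-1,0.35,0,0,0,0,0,-1,0.35,0,0,0,0,0,-1],
)

```text
time: 45.65
tool_pos: [554.5, -156.8, 372.1]
tcp_rot: [-3.141, -0.001, 2.421]
contact_force: [-0.7, -0.4, -0.7]
grip_width: 32.2
finger_force: 0.0
```

Emit:
step_arm(
  targets=[0.35,0,0,0,0,0,-1,0.35,0,0,0,0,0,-1,0.35,0,0,0,0,0,-1,0.35,0,0,0,0,0,-1,0.35,0,0,0,0,0,-1],
)

```text
time: 46.28
tool_pos: [554.6, -156.8, 372.4]
tcp_rot: [3.141, -0.0, -3.079]
contact_force: [-0.5, 0.3, -0.0]
grip_width: 32.0
finger_force: 0.0
```

```bash
python3 snap.py k1
```

```text
46.325 [ 554.653 -156.759  372.486] [ 3.141 -0.    -3.079] [-0.602 -0.095  0.006] 32.21402324765536
```

View pics/k1.png

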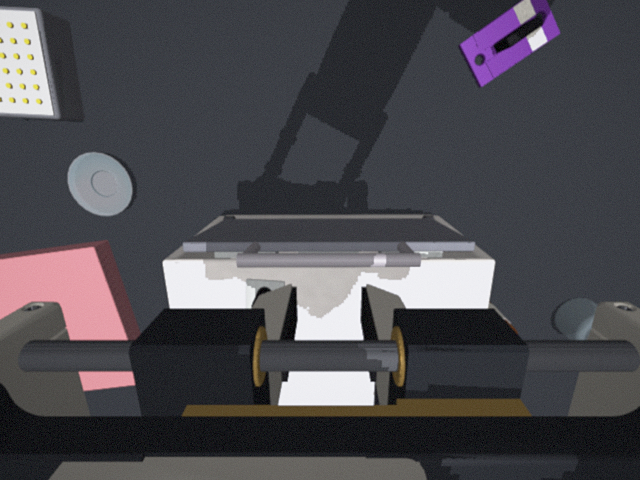

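The door is shut. The knob shows at about (265,290). Moving above it and looking again.

Emit:
step_arm(
  targets=[0.35,-0.6,-0.57,0,0,0,0,0.35,-0.6,-0.57,0,0,0,0,0.35,-0.6,-0.57,0,0,0,0,0.35,-0.6,-0.57,0,0,0,0],
)

```text
time: 46.82
tool_pos: [617.9, -209.3, 372.9]
tcp_rot: [3.141, -0.0, -3.078]
contact_force: [-0.4, 0.4, 0.4]
grip_width: 32.0
finger_force: 0.0
```

```bash
python3 snap.py k2
python3 - <<'E'
from h import *
T=np.load('k2T.npy'); D=np.load('k2D.npy'); p=cv2.imread('pics/k2.png'); cw=cam('wrist',T); C=cloud(cw,D)
m=(C[...,2]>232)&(C[...,2]<246)&(C[...,0]>590)&(C[...,0]<640)&(abs(C[...,1]+211)<40)
v,u=np.nonzero(m); print(m.sum(),u.mean(),v.mean(),C[m].mean(0),np.percentile(C[m][:,2],90))
E
```

```text
46.875 [ 617.863 -209.052  373.374] [-3.141  0.    -3.078] [0.587 0.771 0.138] 31.983154428501255
247 324.05668016194335 238.834008097166 [ 616.792 -211.468  238.377] 239.81789681756442
```

View pics/k2.png

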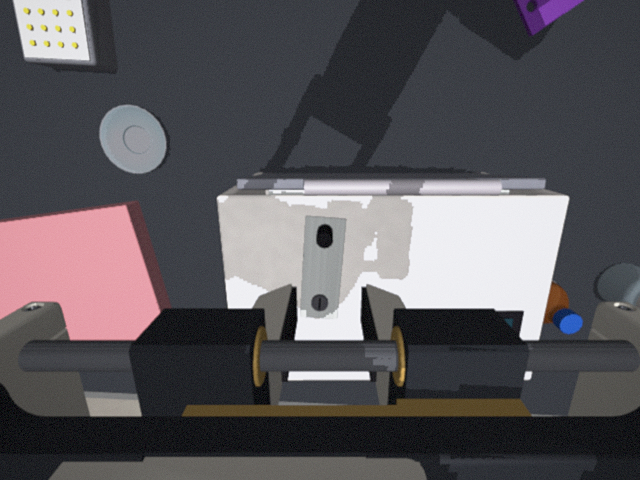

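The cover's knob is at (324,238) and its pivot screw at (320,303). Next, the swing arc from these.

Run:
```python
from h import *
T=np.load('k2T.npy'); cw=cam('wrist',T)
b=1.4*T[:3,1]
k=np.array([616.8,-211.5,0])-b; pv=onz(cw,320,303,211)-b; pv[2]=0
print('knob',k,'pivot',pv,np.linalg.norm(k-pv)); d=k-pv; a0=np.arctan2(-d[1],-d[0]) # angle from -x
xh=np.array([.998,.0655,0]); yh=np.array([-.0655,.998,0]); th=np.arctan2(d@yh,-d@xh); print('cover angle',th)
pv=k-70*(-np.cos(th)*xh+np.sin(th)*yh); print(pv)
print('to knob',T[:3,:3].T@(np.array([k[0],k[1],238])-T[:3,3])/100)
for t in np.arange(th+.15,1.6,.15): print(round(t,2),(T[:3,:3].T@(pv+70*(-np.cos(t)*xh+np.sin(t)*yh)-k)/100).round(3))
```

```text
knob [ 616.889 -212.897   -0.   ] pivot [ 689.039 -212.644    0.   ] 72.15085068683145
cover angle 0.06203367991449686
[ 686.899 -212.652   -0.   ]
to knob [ 0.012 -0.036  1.349]
0.21 [-0.014  0.104  0.   ]
0.36 [-0.044  0.205  0.   ]
0.51 [-0.088  0.3    0.   ]
0.66 [-0.146  0.387  0.   ]
0.81 [-0.216  0.465  0.   ]
0.96 [-0.297  0.532  0.   ]
1.11 [-0.387  0.585  0.   ]
1.26 [-0.485  0.625  0.   ]
1.41 [-0.587  0.649  0.   ]
1.56 [-0.691  0.658  0.   ]
```

Emit:
step_arm(
  targets=[0.35,0.012,-0.036,0.5,0,0,0,0.35,0.012,-0.036,0.8,0,0,0,0.35,0.012,-0.036,0.8,0,0,0,0.35,0.012,-0.036,0.8,0,0,0],
)

```text
time: 47.38
tool_pos: [617.8, -213.3, 295.2]
tcp_rot: [-3.14, 0.003, -3.077]
contact_force: [1.0, -0.2, 0.8]
grip_width: 32.2
finger_force: 0.0
```

Emit:
step_arm(
  targets=[0.35,0,0,0.3,0,0,0,0.35,0,0,0.54,0,0,0,0.35,0,0,0.54,0,0,0,0,0,0,0.54,0,0,0,0,0,0,0.54,0,0,0,0,0,0,0.54,0,0,0,0,0,0,0.54,0,0,0],
)

```text
time: 48.25
tool_pos: [617.9, -213.5, 240.5]
tcp_rot: [-3.14, 0.003, -3.076]
contact_force: [0.2, 1.6, 5.9]
grip_width: 13.3
finger_force: 30.0
```

Knob gripped (13.3 mm). Swinging along the arc.

Emit:
step_arm(
  targets=[0,-0.005,0.05,0,0,0,0,0,-0.014,0.104,0,0,0,0,0,-0.028,0.155,0,0,0,0,0,-0.044,0.205,0,0,0,0,0,-0.065,0.253,0,0,0,0,0,-0.088,0.3,0,0,0,0,0,-0.116,0.344,0,0,0,0,0,-0.146,0.387,0,0,0,0,0,-0.18,0.427,0,0,0,0,0,-0.216,0.465,0,0,0,0,0,-0.216,0.465,0,0,0,0],
)

```text
time: 49.62
tool_pos: [636.1, -167.0, 240.0]
tcp_rot: [-3.139, 0.001, -3.078]
contact_force: [-2.0, -5.1, 5.0]
grip_width: 13.0
finger_force: 30.0
```

Emit:
step_arm(
  targets=[0,-0.04,0.035,0,0,0,0,0,-0.081,0.067,0,0,0,0,0,-0.125,0.095,0,0,0,0,0,-0.171,0.12,0,0,0,0,0,-0.22,0.142,0,0,0,0,0,-0.269,0.16,0,0,0,0,0,-0.32,0.174,0,0,0,0,0,-0.371,0.184,0,0,0,0,0,-0.371,0.184,0,0,0,0],
)

```text
time: 50.75
tool_pos: [671.7, -145.9, 239.7]
tcp_rot: [-3.14, 0.0, -3.077]
contact_force: [-1.9, -3.3, 4.8]
grip_width: 13.4
finger_force: 30.0
```

Emit:
step_arm(
  targets=[0.35,0,0,0,0,0,0,0.35,0,0,0,0,0,0,0.35,0,0,0,0,0,0,0.35,0,0,-0.4,0,0,0,0.35,0,0,-1,0,0,0,0.35,0,0,-1,0,0,0],
)

```text
time: 51.5
tool_pos: [673.1, -145.0, 345.0]
tcp_rot: [-3.137, 0.01, -3.076]
contact_force: [1.0, 1.3, -0.8]
grip_width: 32.1
finger_force: 0.0
```

Emit:
step_arm(
  targets=[0.35,1,0,-0.6,0,0,0,0.35,1,0,-0.6,0,0,0,0.35,1,0,-0.6,0,0,0,0.35,1,0,-0.6,0,0,0],
)

```text
time: 52.0
tool_pos: [572.1, -151.2, 398.0]
tcp_rot: [3.141, -0.001, -3.076]
contact_force: [-0.0, -0.2, -0.2]
grip_width: 32.0
finger_force: 0.0
```

Run:
```python
from h import *
a=bot.capture('top')[0]; b=bot.capture('wrist')[0]; s=bot.capture('scene')[0]
A=cv2.resize(a[150:330,130:530],(800,360),interpolation=cv2.INTER_CUBIC)
B=cv2.resize(np.hstack([b[150:350,200:560],s[190:390,120:480]]),(800,222))
cv2.imwrite('pics/f1.png',np.vstack([A,B])); o=bot.get_obs(); print(o['time'],o['tool_pos'],o['contact_force'])
```

```text
52.15 [ 572.585 -151.133  396.962] [ 0.371 -0.691 -1.141]
```

View pics/f1.png

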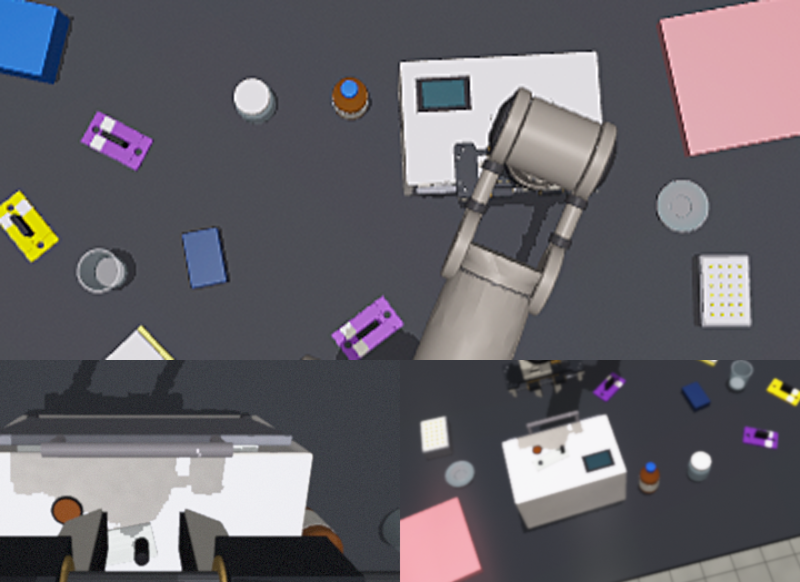

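The port (orange disc at (67,510)) is fully clear, the door looks shut and the bystanders are where they were. One number check on the bar, then hand in.

Run:
```python
from h import *
T=tool(); p,D=bot.capture('wrist'); C=cloud(cam('wrist',T),D)
m=(C[...,2]>236)&(C[...,2]<250)&(C[...,0]>530)&(C[...,0]<600)&(abs(C[...,1]+157)<60)
print(m.sum(), np.median(C[m],0))
if m.sum()>100 and np.median(C[m][:,0])>566: print(bot.close_job())
```

```text
1837 [ 571.124 -157.147  239.969]
the job is handed in; nothing more can be done
None
```

The job is done and handed in after about 52 s of robot time: all three silver carriers lie flush on the pins, the door is shut, the roof cover was then swung until the port was clear, and the bystanders look undisturbed in the final views.

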